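Clamp a test module with the knob under the shelf

TASK

Put the grey test module into the bay on top of the aluminium shelf, standing flat between the cheeks, and let go of it. Then turn the three-armed knob under the shelf's front edge anticlockwise, seen from above, until its cam has pushed the module back against the stop and holds it there snugly with about 10 N, feeling for the load and never clamping harder than 30 N. Leave the module clamped and everything else on the bench where it is.

Things in the scene. Friction and masses are not known exactly. Their poses are not given: they have to be found in the camera images.
- module: Loose test module: grey metal case 80 (its x) x 70 (y) x 32 mm high, about 0.22 kg, with an upright black grab bar on top, 56 mm long (along x), 14 mm thick (along y), 32 to 68 mm above the underside. Origin: centre of the underside. It goes into the bay with its x along the shelf's x, either way round.
- shelf: Fixed shelf: aluminium plate 260 (x) x 270 (y) x 8 mm on two side panels (y = +-125 mm); top 96, underside 88 mm above the bench. Origin: on the bench under the plate's centre; x points from the front edge (x = -130 mm, robot's side) to the back, z up.
- bay (a point): Middle of the bay on the plate's top, at shelf (-50, 0, 96) mm, axes as the shelf's. Bay: open in front, steel cheeks 12 mm high with inner faces at y = +-38 mm (x = -75 to -15 mm in the shelf frame), and a dark steel back stop 20 mm high. The stop is set anew for each job, not reported: its front face is somewhere from x = -12.5 to -7 mm in the shelf frame.
- knob: Black clamp knob under the shelf, turns about a vertical shaft. Origin: on the axis at mid-height of the arms, at shelf (-112, 0, 68) mm, 18 mm behind the front edge. Hub 36 mm across, three arms. Tightens anticlockwise seen from above; stays where left. t = its yaw minus the shelf's yaw: 0 to 2.6 rad, starts at 0.3 to 0.65, clamps near 1.3 to 2.1.
- arm (a point): Middle of the outer end of the arm nearest the front edge, 70 mm from the knob's axis, at +2.20 rad from the knob's x; the others are 2.094 rad on either side. Arms are 12 mm wide, 18 mm high (59 to 77 mm above the bench). One sticking out in front of the edge can be pushed sideways by fingers from above. Pushed 60 mm out it turns freely at about 2 N; 6 to 10 N is right, 15 N too much; the clamp eases a little on release.
- cam (a point): Centre of the steel cam disc above the plate (radius 22, 12 mm high), on the knob's shaft, 10 mm off the axis towards the knob's -x. Its edge reaches 22 - 10 cos t mm from the axis towards the bay; it first slides the module back, then clamps it on the stop, and the load climbs steeply: 5 to 15 N of clamping takes under 0.1 rad.
- meter: Bystander, to be left alone: handheld multimeter, 85 x 165 x 34 mm, lying on the bench. Origin: centre of its underside.
- jar: Bystander, to be left alone: small clear capped jar, 42 mm across, 55 mm high, standing on the shelf plate behind the back stop. Origin: centre of its underside.
- beaker: Bystander, to be left alone: clear glass beaker, 90 mm across, 120 mm high. Origin: centre of its underside.
- spool: Bystander, to be left alone: metal wire reel, 60 mm across, 40 mm high, standing on its end. Origin: centre of its underside.
- driver: Bystander, to be left alone: screwdriver lying on the bench, lying along its x axis, tip towards +x.
- eraser: Bystander, to be left alone: dark rubber block, 50 x 28 x 14 mm, lying on the bench left of the shelf's front. Origin: centre of its underside.
Things that resemble listed ones, but are neither listed nor needed, are in the scene too. Several things look just like the module: the one meant starts nearest to the robot's base.

How it is judged:
On the way, in this order (a step that is already met when the one before it is completed fails the run):
1. the module stands flat in the bay, let go of, not yet clamped (x of module in the frame of shelf between -0.06 and -0.04 m and y of module in the frame of shelf between -0.007 and 0.007 m and z of module in the frame of shelf between 0.092 and 0.1 m and angle between the x axis of module and the x axis of shelf, either way round below 0.08 rad and angle between module's own z axis and vertical below 0.05 rad and contact force between the fingers and module below 0.3 N and contact force between knob and module below 3 N), for 0.2 s.
2. the knob's cam clamps the module with at least 5 N (x of module in the frame of shelf between -0.06 and -0.04 m and y of module in the frame of shelf between -0.007 and 0.007 m and z of module in the frame of shelf between 0.092 and 0.1 m and angle between the x axis of module and the x axis of shelf, either way round below 0.08 rad and angle between module's own z axis and vertical below 0.05 rad and contact force between knob and module above 5 N), for 0.2 s.
At the end, for the whole second after the job is handed in: Module still and flat in the bay, released: origin in the shelf frame x -60 to -40, y +-7, z 92 to 100 mm, long side within 0.08 rad of shelf x, tilt under 0.05 rad; the cam presses it with over 5 N (never over 30); no bystander moved over 30 mm (all of step 2 and linear speed of module below 0.01 m/s); the robot touches nothing.
It fails at once if the clamp presses on the module with more than 30 N (contact force between knob and module above 30 N).
It fails at once if a finger forces the knob with more than 30 N (contact force between the fingers and knob above 30 N).
It fails at once if a bystander is moved by more than 30 mm (distance of any of meter, jar, beaker, spool, driver, eraser from where it was at the start of the episode above 0.03 m).
It also fails if it takes over 72 s, if anything falls off the work surface, if the arm or the gripper's body presses on something with over 40 N, if the wrist force passes 120 N, or if a joint passes its speed limit or range.

ROBOT

A 6-joint arm with a two-finger parallel gripper is mounted at the origin on the work surface. World frame = base frame: x ahead of the robot, y to its left, z up, the work surface at z = 0. Lengths are in m, angles in rad, forces in N, time in s.
With the tool pointing down it reaches from about 0.3 to 0.775 m from the base axis. Payload 14.6 kg.
Tool frame: the origin (TCP) lies at the very end of the fingers, on their centre line; the grasp point (between the pads) lies 19 mm behind it (pinch_z is the distance from the TCP to the grasp point, in m); z points along the fingers, y is the direction in which the jaws open and shut (so a half turn about z gives the same grasp; the last joint's range is limited). The gripper opens to 94 mm and grips with 3 to 60 N. Pads are 16 mm wide; open, the fingers measure 119 mm over their backs; the gripper's body (75 mm by 177 mm) begins 78 mm behind the grasp point.
Start: joints at [-1.244, 0.3, 1.521, -0, 1.321, -0.067], TCP at [0.211, -0.508, 0.166] pointing down, gripper open.
Joint ranges: [-3.03, 3.03], [-0.79, 2.21], [0.23, 2.52], [-1.04, 4.18], [0, 3.07], [-2.55, 2.55]. Speed limits (rad/s): [2.22, 2.22, 2.57, 3.14, 3.14, 3.14].

INTERFACE

Orientations are given as [roll, pitch, yaw] about the fixed x, y, z axes, in that order (R = Rz(yaw) Ry(pitch) Rx(roll)).
In Python, from station import get_obs, camera, hand_in, pinch_z gives the robot as it stands.
- The arm moves only by the tool servo_tool, never from a script. Its argument "moves" is a list that holds one entry, the list of rows, each a list of 7 numbers: the turn, a rotation vector about the tool's x, y, z normalised to -1 to 1, where 1 is pi/2 rad, then the shift along the tool's x, y, z normalised to -1 to 1, where 1 is 500 mm, then the closure, from 0 (fully open) to 1 (shut). In form: [[[rx, ry, rz, x, y, z, hand], ...]]. A call has 1 to 12 rows; each row is the pose to reach, as a shift and turn from the pose measured when the call began, along the tool's axes at that moment; what a row does not reach only later rows make up. A row lasts 1/12 s, in which the tool goes at most 41.7 mm and 7.16 degrees, less where a joint would pass 70% of its speed; a pose out of reach is approached as far as the arm can. A call with a number of a shift or a turn outside -1 to 1 is refused whole. A call with a gripper value outside its range is refused whole. The fingers move at their own pace and stop on an object; "squeeze" is the grip in N (left out, the last holds). Time passes only in rows, so rows that repeat a pose let the fingers close. It gives the time, the measured TCP pose, the force and the opening at its end, in the units of the state.
- get_obs(): the state, without advancing time (a new reading comes with each control period).
- camera(name): name is "scene" or "side" or "wrist"; returns a dict with "color" (384x512x3 uint8, red, green, blue), "intrinsics" (3x3 intrinsics, pixels), "rvec" (rotation vector, rad) and "tvec" (3), from world to camera coordinates, as OpenCV has them. Camera axes: x right, y down, z forward; pixel columns grow to the right and rows downward; lengths in m; the calibration is good to about 2 mm. The wrist camera is an equidistant fisheye: a pixel r from the principal point sees the ray r / f radians off the axis. A picture is of the moment at which its call begins. There is no depth.
- hand_in(): hands the job in, once; it reports no verdict.
The state is a dict: "time_s": time; "qpos": joint angles; "joint_vel": joint speeds; "tau": joint torques, N m; "ee_pos": TCP position; "eef_rot": TCP orientation; "force": force on the tool from outside, world axes, zero at the start; "moment": the same for the moment, N m; "grip_width": finger opening in m.
Only numpy, scipy, OpenCV 4.12 (cv2) and the standard library are available. Lean on these libraries where they do the work, as an engineer would, in place of code of your own. Each camera call takes 0.05 s, during which the arm holds its last target.

## Working session

There is one attempt and no reset: what is moved stays moved. The work goes in short steps, Python scripts to look and compute and a tool call to move; the robot and the scene stay as the last step left them, time stands still between calls to the robot, and variables do not carry over. Pictures are saved under pics/ and viewed, and the job is handed in when it is done.

Besides the shell and the picture viewer there is one more tool, called by a JSON object that holds its "fn" and its "kwargs", one argument or row to a line. servo_tool: Moves the arm, as the interface text tells. Scaled input: -1 to 1 covers 500 mm each way for a shift and pi/2 rad each way for a turn. Its arguments: {"type":"object","properties":{"moves":{"type":"array"},"squeeze":{"type":"number"}},"required":["moves"]}

```bash
ls; mkdir -p pics
python3 - <<'E'
from station import get_obs, camera, pinch_z
import cv2,numpy as np
print(pinch_z); print(get_obs())
for n in ("scene","side","wrist"):
    c=camera(n); print(n,c["intrinsics"],c["rvec"],c["tvec"])
    cv2.imwrite(f"pics/{n}0.png",c["color"][:,:,::-1])
    np.savez(f"{n}0.npz",**c)
E
```

```text
pics
0.0188
{'time_s': 0.0, 'qpos': array([-1.24360628e+00,  3.00497735e-01,  1.52156867e+00, -6.45318679e-06,
        1.32071468e+00, -6.66051451e-02]), 'joint_vel': array([-0.00142213,  0.00066765, -0.00125823, -0.00129578,  0.00047829,
       -0.00091317]), 'tau': array([ 2.64262766e-03, -5.31805658e+01, -3.52736878e+01,  7.09651038e-02,
        2.43651151e-02, -9.50523577e-05]), 'ee_pos': array([ 0.21092618, -0.50761269,  0.165877  ]), 'eef_rot': array([-3.14040644e+00, -7.28606302e-05,  3.93796751e-01]), 'force': array([0.05297978, 0.04675124, 1.00988115]), 'moment': array([-0.06867661,  0.02328131, -0.02013453]), 'grip_width': 0.09386782571104217}
scene [[454.54946446   0.         253.20878568]
 [  0.         454.54946446 195.4741483 ]
 [  0.           0.           1.        ]] [ 0.89336099  2.4436949  -1.14688058] [ 0.45935298 -0.17603458  1.43305355]
side [[367.61106955   0.         255.86900973]
 [  0.         367.61106955 191.22867158]
 [  0.           0.           1.        ]] [ 0.64516862 -2.74839532  1.01746834] [0.50408965 0.29121797 0.96605265]
wrist [[297.31863964   0.         254.46773551]
 [  0.         297.31863964 193.03328629]
 [  0.           0.           1.        ]] [-2.41852713  1.61629006  0.22271014] [-0.54901198 -0.02646433  0.39059682]
```

View pics/scene0.png

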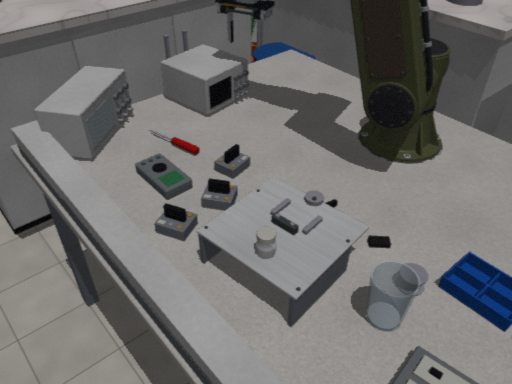

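View pics/side0.png

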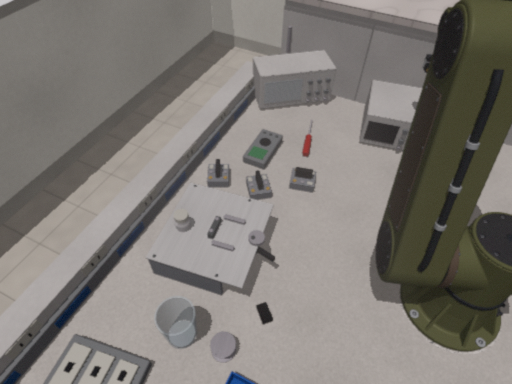

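View pics/wrist0.png

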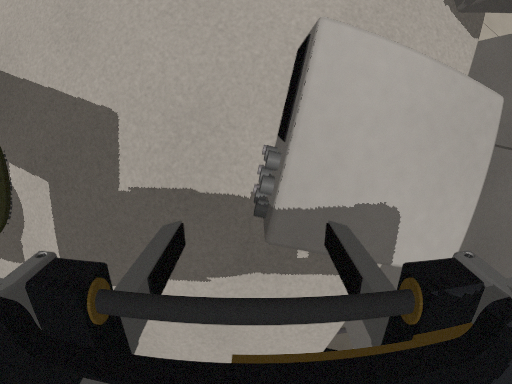

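The scene picture shows three modules: (232,160), (219,193) and (176,220). The one closest to the base is at about (232,160) in scene and (303,180) in side. The shelf is at about (285,235), and one knob arm sticks out at (332,203). I'll zoom in next.

```bash
cat > h.py <<'E'
import numpy as np, cv2
from scipy.spatial.transform import Rotation as R
def load(n): 
    d=np.load(n+".npz"); return {k:d[k] for k in d}
def ray(c,u,v,fish=False):
    K=c["intrinsics"]; x=(u-K[0,2])/K[0,0]; y=(v-K[1,2])/K[1,1]
    if fish:
        r=np.hypot(x,y); s=np.sin(r)/r if r>1e-9 else 1; d=np.array([x*s,y*s,np.cos(r)])
    else: d=np.array([x,y,1.])
    M=R.from_rotvec(c["rvec"]).as_matrix(); o=-M.T@c["tvec"]; d=M.T@d
    return o,d/np.linalg.norm(d)
def onz(c,u,v,z,fish=False):
    o,d=ray(c,u,v,fish); return o+d*(z-o[2])/d[2]
def tri(rs):
    A=np.zeros((3,3));b=np.zeros(3)
    for o,d in rs:
        P=np.eye(3)-np.outer(d,d);A+=P;b+=P@o
    p=np.linalg.solve(A,b); return p,[np.linalg.norm((np.eye(3)-np.outer(d,d))@(p-o)) for o,d in rs]
def proj(c,p,fish=False):
    M=R.from_rotvec(c["rvec"]).as_matrix(); q=M@np.asarray(p,float)+c["tvec"]; K=c["intrinsics"]
    if fish:
        t=np.arctan2(np.hypot(q[0],q[1]),q[2]); h=np.hypot(q[0],q[1]); q=np.array([q[0]/h*t,q[1]/h*t,1])
    return np.array([K[0,0]*q[0]/q[2]+K[0,2],K[1,1]*q[1]/q[2]+K[1,2]])
E
python3 - <<'E'
from h import *
def crop(n,x0,y0,x1,y1,s,out):
    im=cv2.imread(f"pics/{n}.png")[y0:y1,x0:x1]; cv2.imwrite(f"pics/{out}.png",cv2.resize(im,None,fx=s,fy=s,interpolation=cv2.INTER_CUBIC))
crop("scene0",190,130,390,320,4,"sc_shelf0")   # 800x760 too high
im=cv2.imread("pics/scene0.png")[175:325,190:390]; cv2.imwrite("pics/sc_shelf0.png",cv2.resize(im,None,fx=4,fy=4,interpolation=cv2.INTER_CUBIC))
im=cv2.imread("pics/side0.png")[150:300,140:340]; cv2.imwrite("pics/si_shelf0.png",cv2.resize(im,None,fx=4,fy=4,interpolation=cv2.INTER_CUBIC))
im=cv2.imread("pics/scene0.png")[135:245,150:260]; a=cv2.resize(im,(600,600),interpolation=cv2.INTER_CUBIC)
cv2.imwrite("pics/sc_mod0.png",a)
E
```

```text
(no output)
```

View pics/sc_shelf0.png

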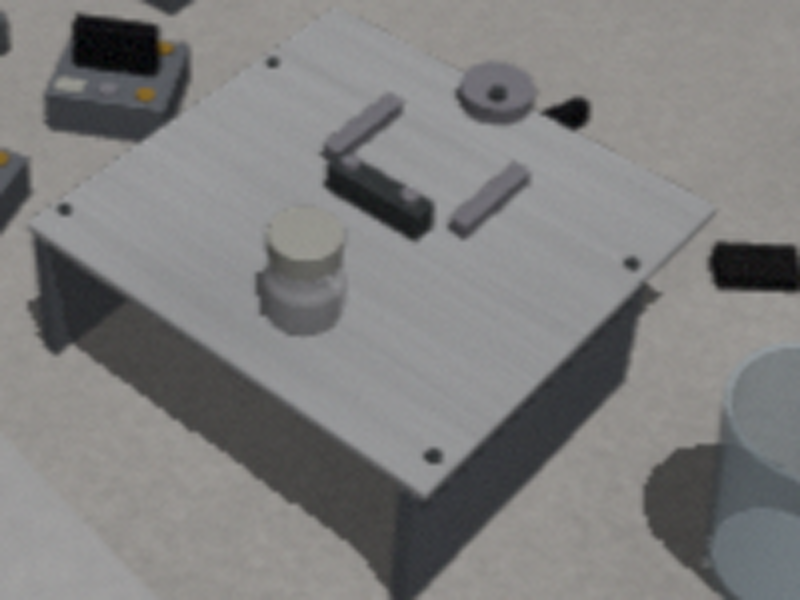

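View pics/si_shelf0.png

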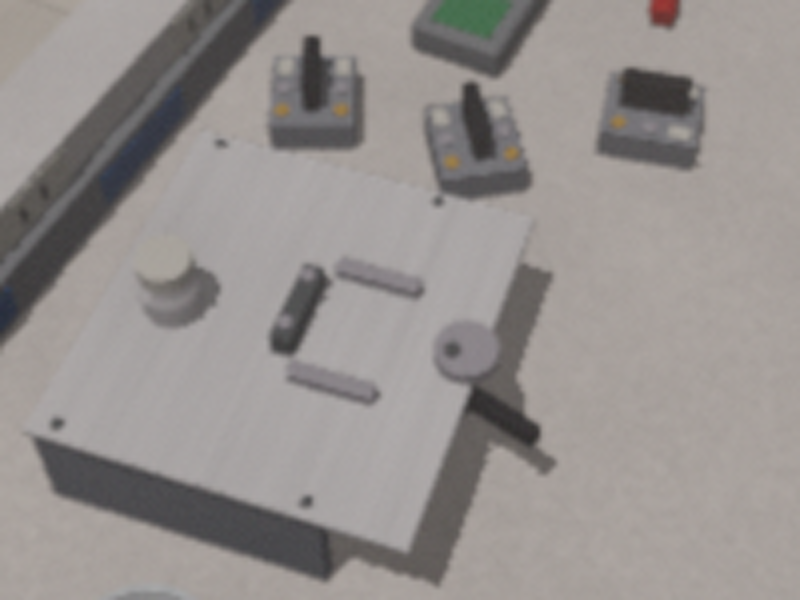

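View pics/sc_mod0.png

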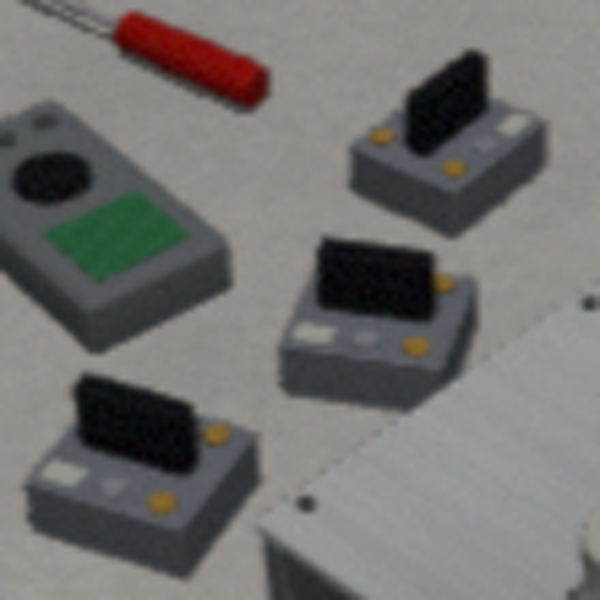

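Run:
```python
from h import *
sc=load("scene0"); si=load("side0")
def p(c,x,y,x0,y0,s=4): return ((x+.5)/s-.5+x0,(y+.5)/s-.5+y0)
# shelf: corners order FL,FR,BR,BL in shelf frame
loc=np.array([[-130,135],[-130,-135],[130,-135],[130,135]])/1000.
A=[(715,212),(335,10),(35,228),(425,495)]
B=[(408,550),(535,215),(205,130),(35,430)]
WA=np.array([onz(sc,*p(sc,x,y,190,175),.096) for x,y in A]); WB=np.array([onz(si,*p(si,x,y,140,150),.096) for x,y in B])
print(WA.round(4)); print(WB.round(4))
def fit(l,w):
    lc=l-l.mean(0); wc=w-w.mean(0); a=np.arctan2((lc[:,0]*wc[:,1]-lc[:,1]*wc[:,0]).sum(),(lc*wc).sum())
    M=np.array([[np.cos(a),-np.sin(a)],[np.sin(a),np.cos(a)]]); t=w.mean(0)-M@l.mean(0)
    return a,t,((l@M.T+t)-w)
for W in (WA,WB,(WA+WB)/2):
    a,t,r=fit(loc,W[:,:2]); print("shelf yaw",a,"pos",t,"res mm",(r*1000).round(1).tolist())
M=np.array([[np.cos(a),-np.sin(a)],[np.sin(a),np.cos(a)]])
np.savez("shelf.npz",a=a,t=t)
for nm,l in (("bay",(-.05,0)),("knob",(-.112,0))): print(nm,M@np.array(l)+t)
# arm tip candidates at z=.077
q=[onz(sc,*p(sc,585,105,190,175),.077),onz(si,*p(si,533,436,140,150),.077)]
for w in q: print("arm tip",w,"shelf frame",M.T@(w[:2]-t))
# module corners (top at .032) scene crop scale 600/110
S=600/110
top=[(353,148),(455,193),(548,122),(452,85)]
for x,y in top: print("top",onz(sc,*p(sc,x,y,150,135,S),.032).round(4))
bar=[(408,105),(473,50),(490,58),(425,110)]
for x,y in [(410,98),(473,50),(488,57)]: print("bar",onz(sc,*p(sc,x,y,150,135,S),.068).round(4))
for x,y in [(620,72),(695,78),(690,112)]: print("side bar",onz(si,*p(si,x,y,140,150),.068).round(4))
for x,y in [(598,152),(697,163),(705,108)]: print("side",x,onz(si,*p(si,x,y,140,150),.0).round(4))
```

```text
[[ 0.4853  0.2471  0.096 ]
 [ 0.5218 -0.0185  0.096 ]
 [ 0.7742  0.0208  0.096 ]
 [ 0.738   0.2811  0.096 ]]
[[ 0.4812  0.245   0.096 ]
 [ 0.5188 -0.0232  0.096 ]
 [ 0.7718  0.0142  0.096 ]
 [ 0.7296  0.2779  0.096 ]]
shelf yaw 0.14067209003475614 pos [0.6298295  0.13264328] res mm [[-3.2, 0.9], [-1.8, -0.7], [3.3, -3.6], [1.7, 3.4]]
shelf yaw 0.14434149613320552 pos [0.62534331 0.12846939] res mm [[-3.9, -1.6], [-2.7, -0.7], [1.6, -0.6], [5.0, 2.9]]
shelf yaw 0.14250959147042908 pos [0.62758641 0.13055634] res mm [[-3.5, -0.3], [-2.2, -0.7], [2.4, -2.1], [3.3, 3.1]]
bay [0.57809327 0.12345495]
knob [0.51672179 0.11464923]
arm tip [0.45316532 0.12803603 0.077     ] shelf frame [-0.17301088  0.02227787]
arm tip [0.44983672 0.13023643 0.077     ] shelf frame [-0.17599322  0.02492871]
top [ 0.5432 -0.2393  0.032 ]
top [ 0.5271 -0.1748  0.032 ]
top [ 0.4509 -0.1927  0.032 ]
top [ 0.4681 -0.2521  0.032 ]
bar [ 0.5241 -0.2139  0.068 ]
bar [ 0.4721 -0.2279  0.068 ]
bar [ 0.4703 -0.2178  0.068 ]
side bar [ 0.5261 -0.2088  0.068 ]
side bar [ 0.4699 -0.23    0.068 ]
side bar [ 0.4605 -0.1933  0.068 ]
side 598 [ 0.5266 -0.1794  0.    ]
side 697 [ 0.4492 -0.2052  0.    ]
side 705 [ 0.4645 -0.2664  0.    ]
```

```bash
cat > go.py <<'E'
from h import *
from station import get_obs
def go(pos,yaw):
    o=get_obs(); p=o["ee_pos"]; Rm=R.from_euler("xyz",o["eef_rot"]).as_matrix()
    Rt=(R.from_euler("z",yaw)*R.from_euler("x",np.pi)).as_matrix()
    rv=R.from_matrix(Rm.T@Rt).as_rotvec()/(np.pi/2); s=Rm.T@(np.array(pos)-p)/.5
    print("pos",p.round(4),"rpy",o["eef_rot"].round(4),"F",o["force"].round(2),"w",round(float(o["grip_width"]),4),"t",round(float(o["time_s"]),2))
    print("row",np.r_[rv,s].round(4).tolist())
E
python3 - <<'E'
from go import *
sc=load("scene0"); si=load("side0")
for u,v in [(212,110),(165,90),(232,85)]: print(onz(sc,u,v,0).round(3))
go((0.211,-0.508,0.30),0.394)
go((0.497,-0.215,0.30),0.24)
E
```

```text
[ 0.34 -0.53  0.  ]
[ 0.384 -0.763  0.   ]
[ 0.168 -0.637  0.   ]
pos [ 0.211  -0.5077  0.166 ] rpy [-3.1408 -0.      0.3938] F [-0.21 -0.58  1.18] w 0.0944 t 0.15
row [-0.0005, -0.0, -0.0001, -0.0001, 0.0004, -0.2679]
pos [ 0.211  -0.5077  0.166 ] rpy [-3.1408 -0.      0.3938] F [-0.21 -0.58  1.18] w 0.0944 t 0.15
row [-0.0005, 0.0, 0.0979, 0.7529, -0.3213, -0.2676]
```

{"fn": "servo_tool", "kwargs": {
  "moves": [
    [[0, 0, 0, 0, 0, -0.16, 0], [0, 0, 0, 0, 0, -0.16, 0], [0, 0, 0.098, 0.753, -0.321, -0.18, 0], [0, 0, 0.098, 0.753, -0.321, -0.18, 0], [0, 0, 0.098, 0.753, -0.321, -0.18, 0], [0, 0, 0.098, 0.753, -0.321, -0.18, 0], [0, 0, 0.098, 0.753, -0.321, -0.18, 0], [0, 0, 0.098, 0.753, -0.321, -0.18, 0], [0, 0, 0.098, 0.753, -0.321, -0.18, 0], [0, 0, 0.098, 0.753, -0.321, -0.18, 0], [0, 0, 0.098, 0.753, -0.321, -0.18, 0], [0, 0, 0.098, 0.753, -0.321, -0.18, 0]]
  ]
}}

```text
time_s: 1.15
ee_pos: [0.4984, -0.2129, 0.2562]
eef_rot: [-3.141, 0.0, 0.24]
force: [0.1, -0.9, -0.2]
grip_width: 0.0941
```

```bash
cat > snap.py <<'E'
import sys,cv2,numpy as np
from station import camera
def snap(n,tag):
    c=camera(n); np.savez(f"{tag}.npz",**c); cv2.imwrite(f"pics/{tag}.png",c["color"][:,:,::-1]); return c
if __name__=="__main__": snap(sys.argv[1],sys.argv[2])
E
python3 snap.py wrist w1; python3 -c "
from go import *
go((.497,-.215,.256),.24)"
```

```text
pos [ 0.5014 -0.2092  0.2559] rpy [-3.1395e+00 -8.0000e-04  2.4360e-01] F [2.09 3.36 0.48] w 0.0939 t 1.2
row [-0.0014, -0.0005, 0.0023, -0.0114, 0.0092, -0.0002]
```

View pics/w1.png

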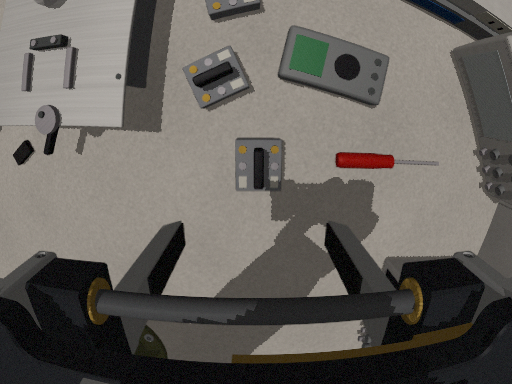

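The wrist view shows the module case at (236–282,138–190) with the bar vertical at (259,168). The shelf's cheeks, stop, cam and protruding arm are on the left at about (48,40–150).

```bash
python3 snap.py wrist w2
python3 - <<'E'
from go import *
c=load("w2"); im=c["color"].astype(int)
# module region: bar mask dark
g=im.max(2); 
sub=np.zeros(g.shape,np.uint8); sub[135:195,230:288]=((g[135:195,230:288]<45)*255)
n,l,s,ct=cv2.connectedComponentsWithStats(sub); k=1+np.argmax(s[1:,4]); print(s[k],ct[k])
m=np.zeros(g.shape,np.uint8); m[125:200,225:292]=((g[125:200,225:292]<125)*255)
n,l,s,ct=cv2.connectedComponentsWithStats(m); k=1+np.argmax(s[1:,4]); print(s[k],ct[k])
for u,v in [(236,138),(282,138),(282,190),(236,190)]: print(onz(c,u,v,.032,True).round(4))
P=im[120:205,220:300].astype(np.uint8)[:,:,::-1]; cv2.imwrite("pics/w2c.png",cv2.resize(P,None,fx=7,fy=7,interpolation=cv2.INTER_NEAREST))
go((.497,-.215,.256),.24)
E
```

```text
[256 151  11  41 409] [260.58679707 170.7799511 ]
[ 237  140   55   60 2599] [263.87610619 168.2604848 ]
[ 0.5339 -0.1718  0.032 ]
[ 0.5503 -0.238   0.032 ]
[ 0.4732 -0.2586  0.032 ]
[ 0.4562 -0.19    0.032 ]
pos [ 0.4995 -0.2115  0.2557] rpy [-3.1398e+00  2.0000e-04  2.4460e-01] F [-0.73 -0.23  0.33] w 0.0939 t 1.25
row [-0.0012, 0.0001, 0.0029, -0.0065, 0.0056, -0.0006]
```

View pics/w2c.png

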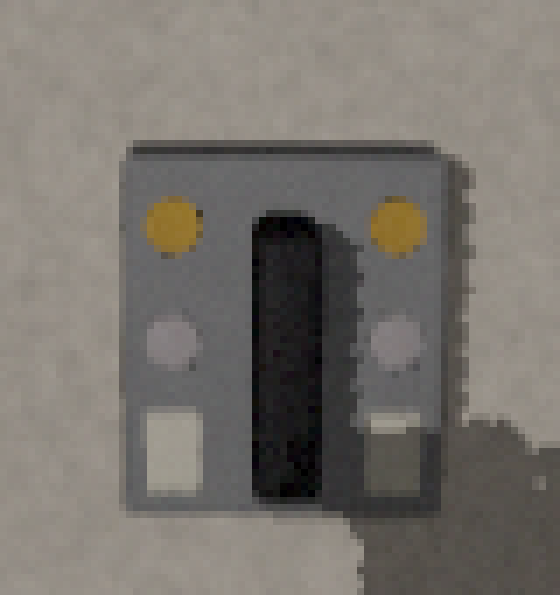

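Run:
```python
from go import *
c=load("w2")
f=lambda x,y:(220+x/7-.5,120+y/7-.5)
q=np.array([onz(c,*f(x,y),.032,True) for x,y in [(127,157),(440,157),(440,512),(127,512)]]); print(q.round(4),q.mean(0))
print([np.linalg.norm(q[i]-q[(i+1)%4]).round(4) for i in range(4)])
e=[q[0]-q[3],q[1]-q[2]]; print("yaw",[np.arctan2(v[1],v[0]) for v in e])
e=[q[0]-q[1],q[3]-q[2]]; print("yaw",[np.arctan2(v[1],v[0])-np.pi/2 for v in e])
b=np.array([onz(c,*f(x,y),.068,True) for x,y in [(253,228),(322,228),(322,497),(253,497)]]); print(b.round(4),b.mean(0))
print([np.linalg.norm(b[i]-b[(i+1)%4]).round(4) for i in range(4)])
```

```text
[[ 0.5287 -0.1756  0.032 ]
 [ 0.5448 -0.24    0.032 ]
 [ 0.4693 -0.2602  0.032 ]
 [ 0.4527 -0.1934  0.032 ]] [ 0.49888666 -0.21727758  0.032     ]
[np.float64(0.0664), np.float64(0.0782), np.float64(0.0689), np.float64(0.078)]
yaw [np.float64(0.23011776744052342), np.float64(0.2619818871317671)]
yaw [np.float64(0.24453688781670313), np.float64(0.24293275511215606)]
[[ 0.5249 -0.204   0.068 ]
 [ 0.5282 -0.2171  0.068 ]
 [ 0.4754 -0.2306  0.068 ]
 [ 0.4721 -0.2171  0.068 ]] [ 0.50014831 -0.21716648  0.068     ]
[np.float64(0.0135), np.float64(0.0545), np.float64(0.0139), np.float64(0.0545)]
```

```bash
python3 -c "
from go import *
go((.4995,-.217,.037),.244)"
```

```text
pos [ 0.4995 -0.2115  0.2557] rpy [-3.1398e+00  2.0000e-04  2.4460e-01] F [-0.73 -0.23  0.33] w 0.0939 t 1.25
row [-0.0012, 0.0001, 0.0004, -0.0025, 0.0115, 0.4373]
```

{"fn": "servo_tool", "kwargs": {
  "moves": [
    [[-0.001, 0, 0, -0.0025, 0.0115, 0.15, 0], [-0.001, 0, 0, -0.0025, 0.0115, 0.3, 0], [-0.001, 0, 0, -0.0025, 0.0115, 0.3, 0], [-0.001, 0, 0, -0.0025, 0.0115, 0.36, 0], [-0.001, 0, 0, -0.0025, 0.0115, 0.4, 0], [-0.001, 0, 0, -0.0025, 0.0115, 0.43, 0], [-0.001, 0, 0, -0.0025, 0.0115, 0.437, 0], [-0.001, 0, 0, -0.0025, 0.0115, 0.437, 0], [-0.001, 0, 0, -0.0025, 0.0115, 0.437, 0], [-0.001, 0, 0, -0.0025, 0.0115, 0.437, 0]]
  ]
}}

```text
time_s: 2.08
ee_pos: [0.5003, -0.2176, 0.0388]
eef_rot: [3.14, -0.002, 0.245]
force: [-0.2, -0.3, -0.6]
grip_width: 0.094
```

Now I'll close on the bar.

{"fn": "servo_tool", "kwargs": {
  "moves": [
    [[0, 0, 0, 0, 0, 0, 1], [0, 0, 0, 0, 0, 0, 1], [0, 0, 0, 0, 0, 0, 1], [0, 0, 0, 0, 0, 0, 1], [0, 0, 0, 0, 0, 0, 1], [0, 0, 0, 0, 0, 0, 1], [0, 0, 0, 0, 0, 0, 1], [0, 0, 0, 0, 0, 0, 1]]
  ],
  "squeeze": 25
}}

```text
time_s: 2.75
ee_pos: [0.5003, -0.2176, 0.0388]
eef_rot: [3.14, -0.002, 0.245]
force: [-0.0, 0.1, 0.1]
grip_width: 0.044
```

{"fn": "servo_tool", "kwargs": {
  "moves": [
    [[0, 0, 0, 0, 0, 0, 1], [0, 0, 0, 0, 0, 0, 1], [0, 0, 0, 0, 0, 0, 1], [0, 0, 0, 0, 0, 0, 1], [0, 0, 0, 0, 0, 0, 1], [0, 0, 0, 0, 0, 0, 1], [0, 0, 0, 0, 0, 0, 1]]
  ]
}}

```text
time_s: 3.33
ee_pos: [0.5003, -0.2175, 0.0388]
eef_rot: [3.14, -0.002, 0.245]
force: [0.5, 0.7, -0.7]
grip_width: 0.0006
```

```bash
python3 snap.py wrist w3; python3 snap.py side s3;python3 snap.py scene sc3
python3 - <<'E'
import cv2
im=cv2.imread("pics/sc3.png")[130:230,170:300]; cv2.imwrite("pics/sc3c.png",cv2.resize(im,None,fx=5,fy=5,interpolation=cv2.INTER_CUBIC))
E
```

```text
(no output)
```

View pics/w3.png

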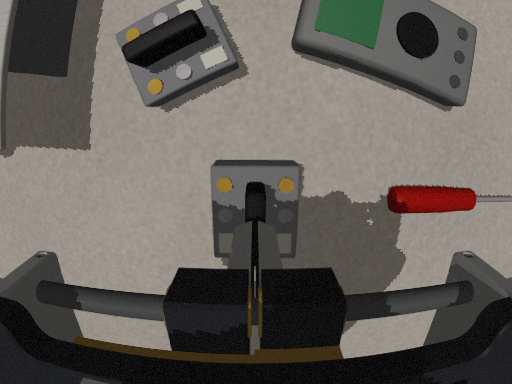

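View pics/sc3c.png

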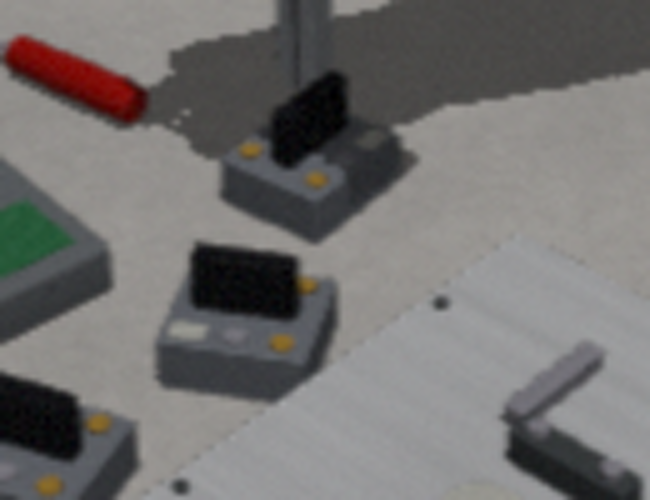

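View pics/s3.png

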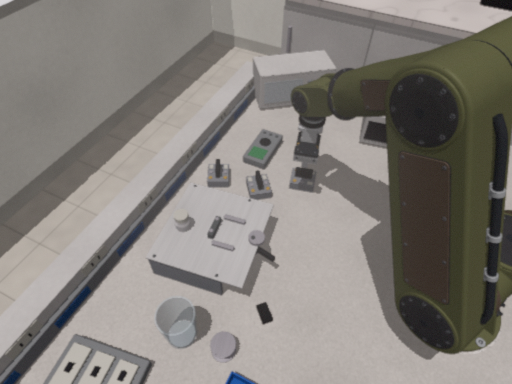

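Run:
```python
from go import *
from station import get_obs
o=get_obs(); print(o["ee_pos"],o["eef_rot"],o["qpos"],o["grip_width"])
Rm=R.from_euler("xyz",o["eef_rot"]).as_matrix()
for n,f in (("w3",1),("sc3",0),("s3",0)):
    c=load(n)
    print(n,"tcp",proj(c,o["ee_pos"],f).round(1),"40 up",proj(c,o["ee_pos"]-Rm[:,2]*.04,f).round(1),"80 up",proj(c,o["ee_pos"]-Rm[:,2]*.08,f).round(1), "bar top c",proj(c,(.4995,-.217,.068),f).round(1))
im=cv2.imread("pics/s3.png")[130:200,270:340]; cv2.imwrite("pics/s3c.png",cv2.resize(im,None,fx=8,fy=8,interpolation=cv2.INTER_CUBIC))
```

```text
[ 0.50028531 -0.2175419   0.03880888] [ 3.14017828e+00 -1.69484730e-03  2.44480346e-01] [-4.77345485e-01  4.28244508e-01  1.66473354e+00  6.72907843e-05
  1.04640790e+00  8.48938067e-01] 0.0001704948036209709
w3 tcp [255.  215.5] 40 up [255.1 236.5] 80 up [255.2 267.2] bar top c [254.1 230.8]
sc3 tcp [231.  157.5] 40 up [230.7 145.6] 80 up [230.3 133.3] bar top c [231.1 148.9]
s3 tcp [302.1 174.7] 40 up [303.5 166.2] 80 up [305.  157.2] bar top c [303.3 168.7]
```

View pics/s3c.png

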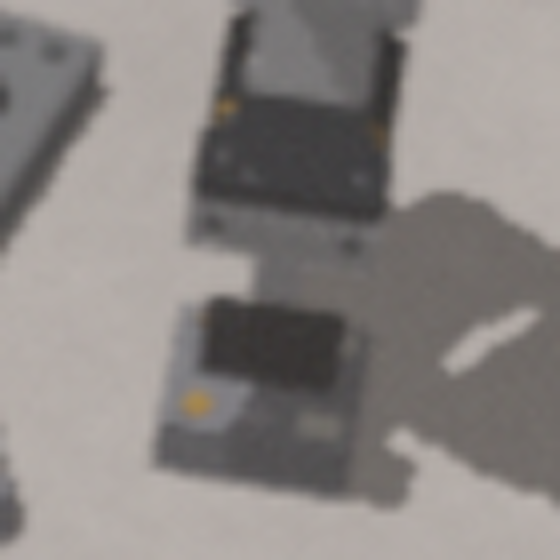

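Run:
```python
from go import *
c=load("w3"); M=R.from_rotvec(c["rvec"]).as_matrix(); print("cam",-M.T@c["tvec"], "axis",M[2])
q=np.array([onz(c,*p,.032,True) for p in [(213,167),(299,167),(297,256),(214,256)]]); print(q.round(4),q.mean(0)); print([np.linalg.norm(q[i]-q[(i+1)%4]).round(4) for i in range(4)])
s=load("sc3")
f=lambda x,y:((x+.5)/5-.5+170,(y+.5)/5-.5+130)
for x,y in [(222,168),(315,212),(400,140)]: print(onz(s,*f(x,y),.032).round(4))
im=cv2.imread("pics/w3.png")[150:290,190:320]; cv2.imwrite("pics/w3c.png",cv2.resize(im,None,fx=4,fy=4,interpolation=cv2.INTER_CUBIC))
```

```text
cam [ 0.57575157 -0.19823999  0.25539989] axis [-0.25839591 -0.06466332 -0.96387251]
[[ 0.5283 -0.1773  0.032 ]
 [ 0.5442 -0.2415  0.032 ]
 [ 0.4708 -0.2616  0.032 ]
 [ 0.4539 -0.1933  0.032 ]] [ 0.49931828 -0.21840357  0.032     ]
[np.float64(0.0661), np.float64(0.0762), np.float64(0.0703), np.float64(0.0761)]
[ 0.5482 -0.2341  0.032 ]
[ 0.5337 -0.1682  0.032 ]
[ 0.4539 -0.191   0.032 ]
```

View pics/w3c.png

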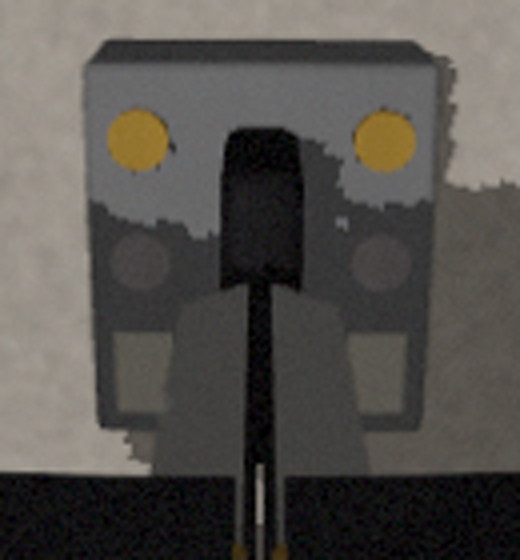

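Run:
```python
from go import *
c=load("w3"); s=load("sc3"); si=load("s3")
u=np.array([np.cos(.244),np.sin(.244),0]); v=np.array([-u[1],u[0],0])
for C in ((.4995,-.217,0),):
  C=np.array(C)
  for nm,a,b,z in [("bar+x L",.028,.007,.068),("bar+x R",.028,-.007,.068),("bar-x L",-.028,.007,.068),("bar-x R",-.028,-.007,.068),("bar+x L bot",.028,.007,.032),("bar-x bot",-.028,.007,.032)]:
    p=C+u*a+v*b+[0,0,z]; print(nm,"w3 crop",((proj(c,p,1)-[190,150])*4).round(0),"sc crop",((proj(s,p)-[170,130])*5).round(0),"side crop",((proj(si,p)-[270,130])*8).round(0))
  for dz in (0,.03,.06): 
    p=np.array([.5003,-.2175,.0388+dz]); print(dz,((proj(c,p,1)-[190,150])*4).round(0),((proj(s,p)-[170,130])*5).round(0),((proj(si,p)-[270,130])*8).round(0))
```

```text
bar+x L w3 crop [213. 165.] sc crop [284. 122.] side crop [194. 311.]
bar+x R w3 crop [299. 165.] sc crop [264. 113.] side crop [199. 286.]
bar-x L w3 crop [218. 466.] sc crop [346.  76.] side crop [334. 333.]
bar-x R w3 crop [296. 466.] sc crop [326.  68.] side crop [338. 309.]
bar+x L bot w3 crop [220. 116.] sc crop [286. 175.] side crop [186. 372.]
bar-x bot w3 crop [223. 381.] sc crop [347. 129.] side crop [322. 394.]
0 [260. 262.] [305. 138.] [257. 358.]
0.03 [260. 322.] [304.  93.] [265. 307.]
0.06 [261. 400.] [302.  48.] [274. 254.]
```

Run:
```python
from go import *
c=load("w2"); 
p=np.array([.4995,-.2115,.2557]);Rm=R.from_euler("xyz",[-3.1398,.0002,.2446]).as_matrix()
for dz in (0,.01,.02,.03,.04,.06):
  print(dz,[proj(c,p+Rm@np.array([x,y,-dz]),1).round(1).tolist() for x in (-.008,.008) for y in (-.047,.047)])
im=cv2.imread("pics/w2.png")[190:320,100:400]; cv2.imwrite("pics/w2f.png",cv2.resize(im,None,fx=2.5,fy=2.5))
c=load("w3");p=np.array([.5003,-.2175,.0388])
for dz in (0,.01,.02,.03,.04,.06):
  print(dz,[((proj(c,p+Rm@np.array([x,y,-dz]),1)-[190,150])*4).round(1).tolist() for x in (-.008,.008) for y in (-.0125,.0125)])
```

```text
0 [[198.2, 227.6], [316.3, 227.2], [197.0, 208.5], [317.6, 208.2]]
0.01 [[195.9, 232.5], [318.8, 232.1], [194.5, 212.7], [320.3, 212.4]]
0.02 [[193.5, 237.8], [321.5, 237.4], [191.9, 217.3], [323.1, 217.0]]
0.03 [[190.8, 243.5], [324.4, 243.1], [189.0, 222.3], [326.2, 222.0]]
0.04 [[187.9, 249.8], [327.5, 249.3], [185.8, 227.8], [329.6, 227.4]]
0.06 [[181.3, 264.1], [334.6, 263.5], [178.7, 240.5], [337.3, 240.0]]
0 [[196.1, 300.4], [323.9, 300.1], [194.6, 222.7], [325.2, 222.4]]
0.01 [[193.7, 320.0], [326.8, 319.6], [192.0, 239.4], [328.3, 239.1]]
0.02 [[191.0, 341.2], [329.9, 340.8], [189.2, 257.6], [331.6, 257.3]]
0.03 [[188.1, 364.3], [333.3, 363.9], [186.0, 277.6], [335.2, 277.2]]
0.04 [[185.0, 389.6], [337.0, 389.2], [182.6, 299.5], [339.2, 299.1]]
0.06 [[177.8, 447.7], [345.5, 447.2], [174.7, 350.4], [348.5, 349.9]]
```

View pics/w2f.png

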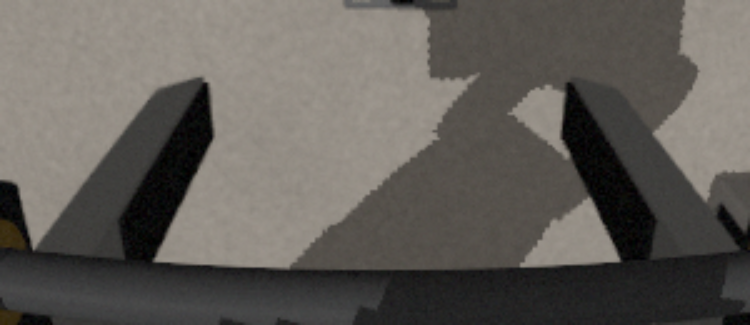

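The fingers shut fully (0.0002 m) without moving the module. In both the wrist and the scene view the fingertips sit about 30 mm higher than the reported TCP, just above the bar top. I'll measure that by lowering the shut fingers gently onto the bar and watching the force.

{"fn": "servo_tool", "kwargs": {
  "moves": [
    [[0, 0, 0, 0, 0, 0.003, 1], [0, 0, 0, 0, 0, 0.006, 1], [0, 0, 0, 0, 0, 0.006, 1]]
  ]
}}

```text
time_s: 3.73
ee_pos: [0.5001, -0.2175, 0.0354]
eef_rot: [3.141, -0.001, 0.245]
force: [-0.2, 0.3, 0.3]
grip_width: 0.0005
```

{"fn": "servo_tool", "kwargs": {
  "moves": [
    [[0, 0, 0, 0, 0, 0.003, 1], [0, 0, 0, 0, 0, 0.006, 1], [0, 0, 0, 0, 0, 0.006, 1]]
  ]
}}

```text
time_s: 3.98
ee_pos: [0.5, -0.2174, 0.032]
eef_rot: [3.141, -0.001, 0.244]
force: [-1.0, 0.2, 0.3]
grip_width: 0.0008
```

{"fn": "servo_tool", "kwargs": {
  "moves": [
    [[0, 0, 0, 0, 0, 0.003, 1], [0, 0, 0, 0, 0, 0.005, 1], [0, 0, 0, 0, 0, 0.005, 1]]
  ]
}}

```text
time_s: 4.23
ee_pos: [0.4999, -0.2174, 0.0294]
eef_rot: [3.141, -0.001, 0.245]
force: [0.4, 0.3, 0.1]
grip_width: 0.0008
```

```bash
python3 snap.py wrist w4; python3 snap.py scene sc4
python3 - <<'E'
import cv2,numpy as np
a=cv2.imread("pics/w4.png")[150:290,190:320]; b=cv2.imread("pics/sc4.png")[120:190,190:255]
a=cv2.resize(a,None,fx=3,fy=3,interpolation=cv2.INTER_CUBIC); b=cv2.resize(b,(390,420),interpolation=cv2.INTER_CUBIC)
cv2.imwrite("pics/c4.png",np.hstack([a,b]))
E
```

```text
(no output)
```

View pics/c4.png

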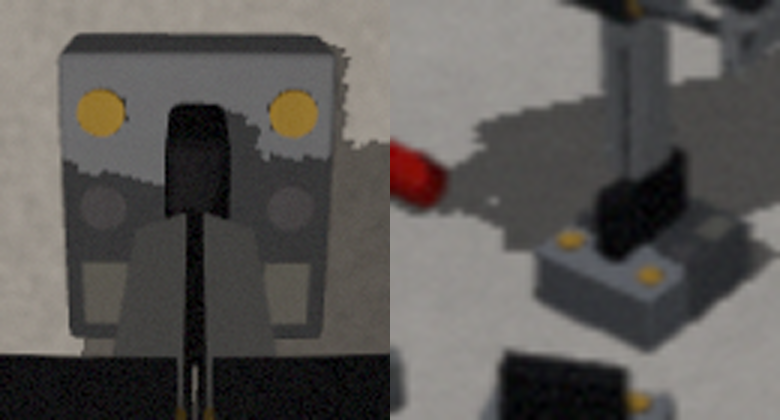

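{"fn": "servo_tool", "kwargs": {
  "moves": [
    [[0, 0, 0, 0, 0, 0.003, 1], [0, 0, 0, 0, 0, 0.006, 1], [0, 0, 0, 0, 0, 0.006, 1]]
  ]
}}

```text
time_s: 4.58
ee_pos: [0.5003, -0.2175, 0.0291]
eef_rot: [3.14, -0.002, 0.245]
force: [-12.9, 6.7, 31.2]
grip_width: 0.0005
```

Contact came at reported z = 0.0291 with the fingers on a 68 mm bar, so the real fingertips are about 39 mm above the reported TCP. The wrist view's finger geometry predicts the same 39 mm, and x/y agree. I'll use tip_z = ee_z + 0.039.

{"fn": "servo_tool", "kwargs": {
  "moves": [
    [[0, 0, 0, 0, 0, -0.02, 0.4], [0, 0, 0, 0, 0, -0.02, 0.4], [0, 0, 0, 0, 0, -0.02, 0.4], [0, 0, 0, 0, 0, -0.02, 0.4], [0, 0, 0, 0, 0, -0.02, 0.4], [0, 0, 0, 0, 0, -0.02, 0.4], [0, 0, 0, 0, 0, -0.02, 0.4], [0, 0, 0, 0, 0, -0.02, 0.4]]
  ]
}}

```text
time_s: 5.25
ee_pos: [0.5002, -0.2175, 0.0388]
eef_rot: [3.14, -0.001, 0.245]
force: [-0.4, -0.4, -0.0]
grip_width: 0.0505
```

{"fn": "servo_tool", "kwargs": {
  "moves": [
    [[0, 0, 0, 0, 0, 0.02, 0.4], [0, 0, 0, 0, 0, 0.04, 0.4], [0, 0, 0, 0, 0, 0.06, 0.4], [0, 0, 0, 0, 0, 0.07, 0.4], [0, 0, 0, 0, 0, 0.07, 0.4]]
  ]
}}

```text
time_s: 5.67
ee_pos: [0.4994, -0.2171, 0.002]
eef_rot: [-3.141, 0.001, 0.245]
force: [-1.1, -0.8, -0.1]
grip_width: 0.0564
```

{"fn": "servo_tool", "kwargs": {
  "moves": [
    [[0, 0, 0, 0, 0, 0.003, 1], [0, 0, 0, 0, 0, 0.006, 1], [0, 0, 0, 0, 0, 0.006, 1], [0, 0, 0, 0, 0, 0.006, 1], [0, 0, 0, 0, 0, 0.006, 1], [0, 0, 0, 0, 0, 0.006, 1], [0, 0, 0, 0, 0, 0.006, 1], [0, 0, 0, 0, 0, 0.006, 1], [0, 0, 0, 0, 0, 0.006, 1]]
  ]
}}

```text
time_s: 6.42
ee_pos: [0.4994, -0.2171, -0.0008]
eef_rot: [-3.141, 0.0, 0.245]
force: [0.5, -0.1, 2.0]
grip_width: 0.0139
```

```bash
python3 -c "
from go import *
go((.4994,-.2171,.16),.245)
go((.469,.108,.16),.1425)"
```

```text
pos [ 0.4994 -0.2171 -0.0008] rpy [-3.1412e+00  4.0000e-04  2.4460e-01] F [ 0.5  -0.1   2.01] w 0.0139 t 6.42
row [-0.0002, 0.0003, -0.0003, -0.0002, -0.0002, -0.3217]
pos [ 0.4994 -0.2171 -0.0008] rpy [-3.1412e+00  4.0000e-04  2.4460e-01] F [ 0.5  -0.1   2.01] w 0.0139 t 6.42
row [-0.0002, 0.0003, 0.065, 0.0983, -0.6457, -0.3215]
```

{"fn": "servo_tool", "kwargs": {
  "moves": [
    [[0, 0, 0, 0, 0, -0.02, 1], [0, 0, 0, 0, 0, -0.08, 1], [0, 0, 0, 0, 0, -0.16, 1], [0, 0, 0, 0, 0, -0.24, 1], [0, 0, 0.02, 0.03, -0.05, -0.3215, 1], [0, 0, 0.04, 0.05, -0.12, -0.3215, 1], [0, 0, 0.065, 0.08, -0.2, -0.3215, 1], [0, 0, 0.065, 0.098, -0.28, -0.3215, 1], [0, 0, 0.065, 0.098, -0.36, -0.3215, 1], [0, 0, 0.065, 0.098, -0.44, -0.3215, 1], [0, 0, 0.065, 0.098, -0.52, -0.3215, 1], [0, 0, 0.065, 0.098, -0.55, -0.3215, 1]]
  ]
}}

```text
time_s: 7.42
ee_pos: [0.4789, 0.0652, 0.1607]
eef_rot: [-3.141, 0.0, 0.145]
force: [0.6, -1.8, -1.9]
grip_width: 0.0139
```

{"fn": "servo_tool", "kwargs": {
  "moves": [
    [[0, 0, 0, -0.006, -0.088, 0, 1], [0, 0, 0, -0.006, -0.088, 0, 1], [0, 0, 0, -0.006, -0.088, 0, 1], [0, 0, 0, -0.006, -0.088, 0, 1], [0, 0, 0, -0.006, -0.088, 0, 1]]
  ]
}}

```text
time_s: 7.83
ee_pos: [0.4698, 0.1074, 0.1608]
eef_rot: [-3.141, 0.0, 0.144]
force: [-0.2, -0.7, -1.3]
grip_width: 0.0136
```

```bash
python3 snap.py wrist w5; python3 -c "
from go import *
go((.469,.108,.16),.1425)"
```

```text
pos [0.4698 0.1073 0.1608] rpy [-3.1407e+00  4.0000e-04  1.4370e-01] F [ 0.8   0.32 -1.1 ] w 0.0138 t 7.88
row [-0.0005, 0.0003, 0.0008, -0.0015, -0.0017, 0.0015]
```

View pics/w5.png

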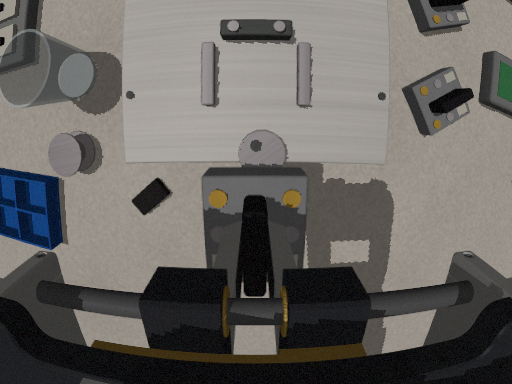

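The wrist view shows the module held at the bottom centre, the cheeks at (208,73) and (303,73), the stop at (257,30), the cam at (262,148) and the front edge at row 162. I'll measure the bay more closely.

Run:
```python
import cv2
im=cv2.imread("pics/w5.png")[5:175,180:330]; cv2.imwrite("pics/w5c.png",cv2.resize(im,None,fx=3.5,fy=3.5,interpolation=cv2.INTER_NEAREST))
```

```text
(no output)
```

View pics/w5c.png

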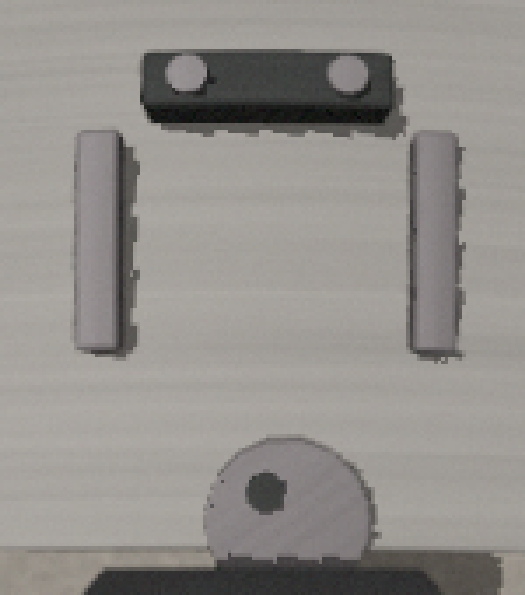

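Run:
```python
from go import *
c=load("w5"); f=lambda x,y:(180+x/3.5-.5,5+y/3.5-.5)
d=np.load("shelf.npz"); a=float(d["a"]);t=d["t"]; M=np.array([[np.cos(a),-np.sin(a)],[np.sin(a),np.cos(a)]])
def pr(n,x,y,z):
    p=onz(c,*f(x,y),z,True); print(n,p.round(4),"shelf",(M.T@(p[:2]-t)*1000).round(1)); return p
L1=pr("L inner back",119,130,.108);L2=pr("L inner front",119,348,.108)
R1=pr("R inner back",415,130,.108);R2=pr("R inner front",415,348,.108)
pr("L out back",76,130,.108);pr("R out back",458,130,.108)
S1=pr("stop top L",146,107,.116);S2=pr("stop top R",391,107,.116)
pr("stop bot L",150,122,.096);pr("stop bot R",388,122,.096)
pr("cam back",287,437,.108);pr("cam left",204,515,.108);pr("cam right",371,515,.108);pr("shaft",266,493,.108)
e=lambda p,q:np.arctan2(*(p-q)[1::-1])
print("yaws",e(L1,L2),e(R1,R2),e(S1,S2)-np.pi/2)
print("width",np.linalg.norm(L1-R1),np.linalg.norm(L2-R2),"len",np.linalg.norm(L1-L2))
print("mid of cheeks",((L1+L2+R1+R2)/4).round(4),"should be shelf (-45,0)")
o=get_obs();Rm=R.from_euler("xyz",o["eef_rot"]).as_matrix()
for z,n in ((.157+.0,"mid top"),):
    pass
# held module top corners; underside height est = ee_z+.039-.037-... 
h=o["ee_pos"][2]+.039-.0382+.032
g=np.array([onz(c,u,v,h,True) for u,v in [(203,175),(307,175)]]); print("module top front corners",g.round(4),np.linalg.norm(g[0]-g[1]))
print("in tool",[(Rm.T@(p-o["ee_pos"])).round(4).tolist() for p in g])
```

```text
L inner back [0.6074 0.1649 0.108 ] shelf [-15.1  36.9]
L inner front [0.55   0.1567 0.108 ] shelf [-73.1  36.9]
R inner back [0.6183 0.0898 0.108 ] shelf [-15.  -39.1]
R inner front [0.5608 0.0815 0.108 ] shelf [-73.  -39.1]
L out back [0.6064 0.1762 0.108 ] shelf [-14.5  48.1]
R out back [0.6205 0.0787 0.108 ] shelf [-14.3 -50.3]
stop top L [0.6124 0.1577 0.116 ] shelf [-11.2  29.1]
stop top R [0.6212 0.0974 0.116 ] shelf [-11.1 -31.9]
stop bot L [0.6132 0.159  0.096 ] shelf [-10.2  30.2]
stop bot R [0.6224 0.096  0.096 ] shelf [-10.1 -33.5]
cam back [0.5328 0.1106 0.108 ] shelf [-96.7  -6.2]
cam left [0.5096 0.1291 0.108 ] shelf [-117.    15.3]
cam right [0.5159 0.086  0.108 ] shelf [-116.9  -28.3]
shaft [0.5176 0.1139 0.108 ] shelf [-111.3   -0.8]
yaws 0.1425079500981318 0.1429831942959032 0.14445988743507687
width 0.07595303709320922 0.07598059620556194 len 0.05802715828104785
mid of cheeks [0.5841 0.1232 0.108 ] should be shelf (-45,0)
module top front corners [[0.5037 0.1459 0.1936]
 [0.5132 0.0802 0.1936]] 0.0663530255525026
in tool [[0.0391, -0.0334, -0.0328], [0.039, 0.0329, -0.0328]]
```

Run:
```python
from go import *
d=np.load("shelf.npz"); a=float(d["a"]);t=d["t"]; M=np.array([[np.cos(a),-np.sin(a)],[np.sin(a),np.cos(a)]])
p=M@np.array([-.0538,-.0011])+t; print(p)
go((*p,.125),.1428)
```

```text
[0.57448802 0.1218264 ]
pos [0.4698 0.1073 0.1608] rpy [-3.1407e+00  4.0000e-04  1.4370e-01] F [ 0.8   0.32 -1.1 ] w 0.0138 t 7.88
row [-0.0005, 0.0003, 0.0006, 0.2113, 0.0012, 0.0714]
```

{"fn": "servo_tool", "kwargs": {
  "moves": [
    [[0, 0, 0.0006, 0.05, 0.001, 0, 1], [0, 0, 0.0006, 0.12, 0.001, 0, 1], [0, 0, 0.0006, 0.18, 0.001, 0.02, 1], [0, 0, 0.0006, 0.2113, 0.0012, 0.05, 1], [0, 0, 0.0006, 0.2113, 0.0012, 0.0714, 1], [0, 0, 0.0006, 0.2113, 0.0012, 0.0714, 1], [0, 0, 0.0006, 0.2113, 0.0012, 0.0714, 1]]
  ]
}}

```text
time_s: 8.47
ee_pos: [0.5738, 0.121, 0.1247]
eef_rot: [-3.141, 0.002, 0.142]
force: [0.0, 0.8, -1.2]
grip_width: 0.0138
```

```bash
python3 snap.py wrist w6
python3 - <<'E'
from go import *
go((0.5745,.1218,.1),.1428)
im=cv2.imread("pics/w6.png")[130:290,180:330]; cv2.imwrite("pics/w6c.png",cv2.resize(im,None,fx=3.5,fy=3.5,interpolation=cv2.INTER_CUBIC))
E
```

```text
pos [0.5741 0.1212 0.1257] rpy [-3.1408e+00  3.0000e-04  1.4210e-01] F [-0.49 -0.   -1.15] w 0.0139 t 8.52
row [-0.0005, 0.0002, -0.0005, 0.0009, -0.001, 0.0514]
```

View pics/w6c.png

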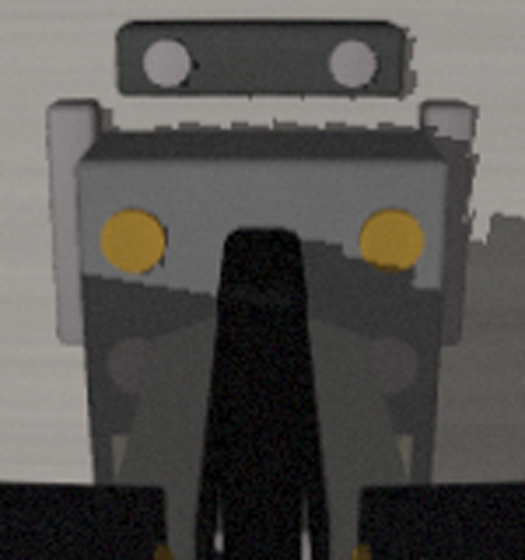

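The module is centred between the cheeks: in the crop the cheek midpoint is 261.5 and the module midpoint is 262. It also clears the stop, so I'll lower it.

{"fn": "servo_tool", "kwargs": {
  "moves": [
    [[0, 0, -0.0005, 0.001, -0.001, 0.02, 1], [0, 0, -0.0005, 0.001, -0.001, 0.035, 1], [0, 0, -0.0005, 0.001, -0.001, 0.05, 1], [0, 0, -0.0005, 0.001, -0.001, 0.0545, 1], [0, 0, -0.0005, 0.001, -0.001, 0.0545, 1], [0, 0, -0.0005, 0.001, -0.001, 0.0545, 1]]
  ]
}}

```text
time_s: 9.02
ee_pos: [0.5745, 0.1219, 0.0984]
eef_rot: [-3.141, 0.0, 0.143]
force: [0.4, 0.6, -1.5]
grip_width: 0.014
```

{"fn": "servo_tool", "kwargs": {
  "moves": [
    [[0, 0, 0, 0, 0, 0.003, 1], [0, 0, 0, 0, 0, 0.005, 1], [0, 0, 0, 0, 0, 0.005, 1]]
  ]
}}

```text
time_s: 9.27
ee_pos: [0.5745, 0.1219, 0.0959]
eef_rot: [-3.141, 0.0, 0.143]
force: [-0.4, 0.5, -0.9]
grip_width: 0.0139
```

{"fn": "servo_tool", "kwargs": {
  "moves": [
    [[0, 0, 0, 0, 0, 0.001, 1], [0, 0, 0, 0, 0, 0.002, 1], [0, 0, 0, 0, 0, 0.002, 1]]
  ]
}}

```text
time_s: 9.52
ee_pos: [0.5746, 0.1219, 0.0952]
eef_rot: [-3.141, -0.0, 0.143]
force: [-0.8, 0.3, 1.0]
grip_width: 0.0137
```

The plate took the weight exactly at the expected height (0.0952). Releasing.

{"fn": "servo_tool", "kwargs": {
  "moves": [
    [[0, 0, 0, 0, 0, 0, 0.5], [0, 0, 0, 0, 0, 0, 0.5], [0, 0, 0, 0, 0, 0, 0.5], [0, 0, 0, 0, 0, 0, 0.5], [0, 0, 0, 0, 0, 0, 0.5], [0, 0, 0, 0, 0, 0, 0.5], [0, 0, 0, 0, 0, 0, 0.5]]
  ]
}}

```text
time_s: 10.1
ee_pos: [0.5746, 0.1219, 0.0952]
eef_rot: [-3.141, -0.0, 0.143]
force: [0.9, -0.8, -0.4]
grip_width: 0.0471
```

{"fn": "servo_tool", "kwargs": {
  "moves": [
    [[0, 0, 0, 0, 0, -0.04, 0.5], [0, 0, 0, 0, 0, -0.08, 0.5], [0, 0, 0, 0, 0, -0.14, 0.5], [0, 0, 0, -0.1, 0, -0.18, 0.5], [0, 0, 0, -0.18, 0, -0.18, 0.5], [0, 0, 0, -0.2, 0, -0.18, 0.5], [0, 0, 0, -0.2, 0, -0.18, 1], [0, 0, 0, -0.2, 0, -0.18, 1], [0, 0, 0, -0.2, 0, -0.18, 1]]
  ]
}}

```text
time_s: 10.85
ee_pos: [0.4763, 0.1077, 0.1853]
eef_rot: [-3.141, -0.001, 0.143]
force: [0.4, -0.4, -1.2]
grip_width: 0.0305
```

```bash
python3 snap.py wrist w7; python3 snap.py side s7
python3 - <<'E'
import cv2
im=cv2.imread("pics/w7.png"); cv2.imwrite("pics/w7c.png",cv2.resize(im[10:290,130:400],None,fx=2.1,fy=2.1,interpolation=cv2.INTER_CUBIC))
im=cv2.imread("pics/s7.png")[170:280,180:320]; cv2.imwrite("pics/s7c.png",cv2.resize(im,None,fx=5,fy=5,interpolation=cv2.INTER_CUBIC))
E
```

```text
(no output)
```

View pics/w7c.png

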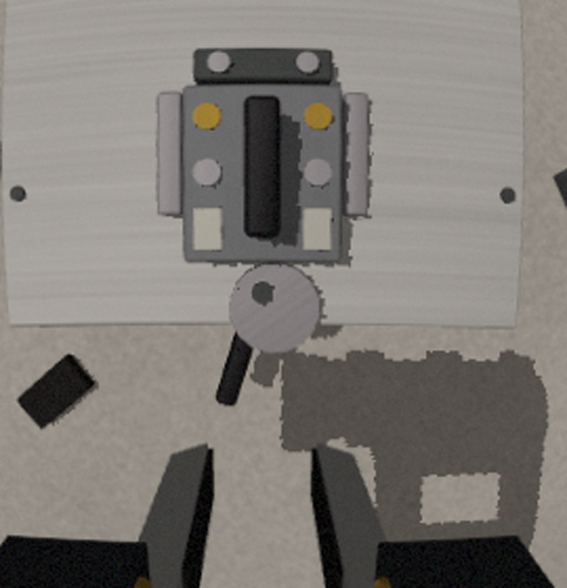

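View pics/s7c.png

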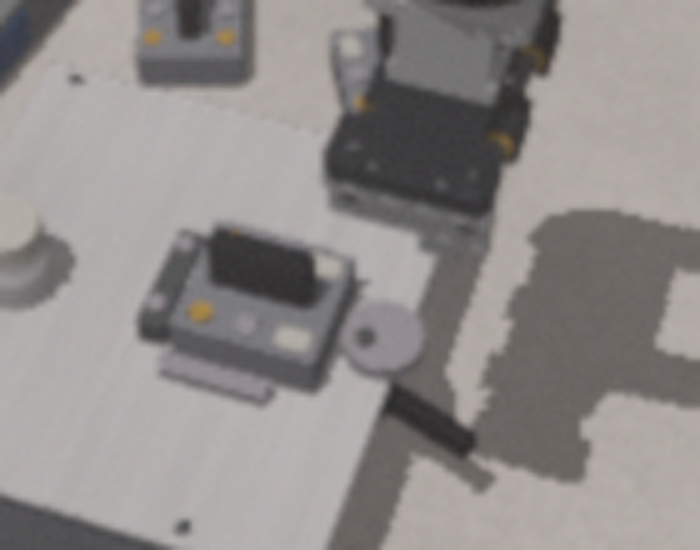

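The module stands flat in the bay, with a small gap to the stop and none visible to the cam. The free arm runs from crop (240,335) to (227,405). Next I'll measure the arm and plan the push.

```bash
cat > knob.py <<'E'
from go import *
d=np.load("shelf.npz"); a=.1428; M=np.array([[np.cos(a),-np.sin(a)],[np.sin(a),np.cos(a)]])
t=d["t"]+M@np.array([.0006,-.0010])
K=M@np.array([-.112,0])+t
def sh(p): return M.T@(np.asarray(p)[:2]-t)
def plan(tk,off,z,r=.060,phi=None):
    "tool pose with finger centre at radius r, off clockwise from arm axis, for knob angle tk"
    th=2.2+tk; q=np.array([-.112,0])+r*np.array([np.cos(th),np.sin(th)])+off*np.array([np.sin(th),-np.cos(th)])
    p=M@q+t; ph=(th-np.pi if phi is None else phi); print("shelf xy",q.round(4)); go((*p,z),a+ph)
def push(): 
    o=get_obs(); f=M.T@o["force"][:2]; p=sh(o["ee_pos"])-[-.112,0]
    print("finger rel knob",p.round(4),"ang",(np.arctan2(p[1],p[0])%(2*np.pi)).round(3),"F shelf",f.round(2))
E
python3 - <<'E'
from knob import *
c=load("w7"); f=lambda x,y:(130+x/2.1-.25,10+y/2.1-.25)
print("knob",K)
for n,x,y,z in [("tip",226,404,.077),("arm mid",233,372,.077),("tipL",216,402,.077),("tipR",236,406,.077),("shaft",262,292,.108),("camL",229,308,.108),("camR",321,308,.108),("eraser",56,390,.014),("stopL",195,83,.116),("modfrontL",184,262,.128),("modfrontR",343,262,.128),("modbackL",186,88,.128),("modbackR",341,88,.128)]:
    p=onz(c,*f(x,y),z,True); s=sh(p); print(n,p.round(4),"shelf mm",(s*1000).round(1), "t=",(np.arctan2(s[1],s[0]+.112)%(2*np.pi)-2.2).round(3),"r",np.hypot(s[0]+.112,s[1]).round(4))
plan(.577,.034,.06)
plan(.577,.034,.025)
E
```

```text
knob [0.51746262 0.1137126 ]
tip [0.4508 0.1245 0.077 ] shelf mm [-176.5   20.1] t= 0.639 r 0.0675
arm mid [0.4692 0.123  0.077 ] shelf mm [-158.5   16.1] t= 0.609 r 0.0492
tipL [0.4511 0.13   0.077 ] shelf mm [-175.3   25.6] t= 0.558 r 0.0683
tipR [0.4504 0.1189 0.077 ] shelf mm [-177.6   14.7] t= 0.721 r 0.0672
shaft [0.5179 0.1141 0.108 ] shelf mm [-111.5    0.4] t= -1.541 r 0.0006
camL [0.5081 0.1286 0.108 ] shelf mm [-119.1   16.1] t= -0.211 r 0.0176
camR [0.5144 0.0853 0.108 ] shelf mm [-119.1  -27.7] t= 2.261 r 0.0286
eraser [0.4239 0.2405 0.014 ] shelf mm [-186.6  138.8] t= -0.136 r 0.1576
stopL [0.6109 0.158  0.116 ] shelf mm [-13.2  30.5] t= -1.901 r 0.1034
modfrontL [0.5289 0.1503 0.128 ] shelf mm [-95.5  34.6] t= -1.075 r 0.0383
modfrontR [0.5388 0.0812 0.128 ] shelf mm [-95.5 -35.3] t= 2.95 r 0.0389
modbackL [0.6058 0.1599 0.128 ] shelf mm [-17.9  33.1] t= -1.861 r 0.0997
modbackR [0.6153 0.0934 0.128 ] shelf mm [-18. -34.] t= 3.736 r 0.1
shelf xy [-0.1559  0.0532]
pos [0.4763 0.1076 0.1848] rpy [-3.1408e+00  5.0000e-04  1.4290e-01] F [ 0.19 -0.11 -0.66] w 0.0224 t 10.95
row [-0.0005, 0.0004, 0.2322, -0.0045, -0.1064, 0.2497]
shelf xy [-0.1559  0.0532]
pos [0.4763 0.1076 0.1848] rpy [-3.1408e+00  5.0000e-04  1.4290e-01] F [ 0.19 -0.11 -0.66] w 0.0224 t 10.95
row [-0.0005, 0.0004, 0.2322, -0.0044, -0.1064, 0.3197]
```

{"fn": "servo_tool", "kwargs": {
  "moves": [
    [[0, 0, 0.08, -0.0045, -0.05, 0.0, 1], [0, 0, 0.16, -0.0045, -0.1064, 0.03, 1], [0, 0, 0.232, -0.0045, -0.1064, 0.1, 1], [0, 0, 0.232, -0.0045, -0.1064, 0.16, 1], [0, 0, 0.232, -0.0045, -0.1064, 0.22, 1], [0, 0, 0.232, -0.0045, -0.1064, 0.25, 1], [0, 0, 0.232, -0.0045, -0.1064, 0.25, 1]]
  ]
}}

```text
time_s: 11.53
ee_pos: [0.4649, 0.1597, 0.0561]
eef_rot: [3.139, 0.006, -0.222]
force: [0.1, -0.3, -0.4]
grip_width: 0.0006
```

```bash
python3 snap.py wrist w8
python3 - <<'E'
from knob import *
plan(.62,.034,.025)
E
```

```text
shelf xy [-0.1582  0.0512]
pos [0.466  0.1599 0.0584] rpy [ 3.1406  0.0038 -0.2216] F [0.17 0.08 0.49] w 0.0004 t 11.58
row [0.0006, 0.0024, -0.0272, -0.0018, 0.0047, 0.0669]
```

View pics/w8.png

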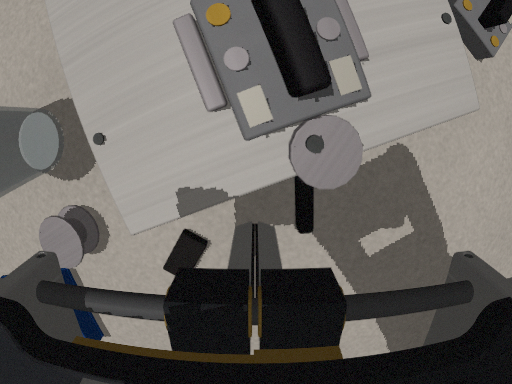

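The shut fingers at (255,225) are to the left of the arm at (305,205), clear of it and of the edge. Going down beside it.

{"fn": "servo_tool", "kwargs": {
  "moves": [
    [[0, 0, -0.027, -0.002, 0.005, 0.02, 1], [0, 0, -0.027, -0.002, 0.005, 0.04, 1], [0, 0, -0.027, -0.002, 0.005, 0.06, 1], [0, 0, -0.027, -0.002, 0.005, 0.067, 1], [0, 0, -0.027, -0.002, 0.005, 0.067, 1]]
  ]
}}

```text
time_s: 12.0
ee_pos: [0.4641, 0.1577, 0.0244]
eef_rot: [3.14, 0.005, -0.18]
force: [0.2, 0.1, -1.1]
grip_width: 0.0002
```

Run:
```python
from knob import *
push()
for tk,off in ((.62,.0185),(.8,.0185),(1.0,.0185),(1.2,.0185)): plan(tk,off,.025)
```

```text
finger rel knob [-0.0465  0.0511] ang 2.309 F shelf [0.26 0.07]
shelf xy [-0.1631  0.0365]
pos [0.4641 0.1577 0.0244] rpy [ 3.1403  0.0049 -0.18  ] F [ 0.25  0.11 -1.09] w 0.0002 t 12.0
row [0.0008, 0.0031, -0.0008, 0.0006, 0.0306, -0.0013]
shelf xy [-0.1688  0.0268]
pos [0.4641 0.1577 0.0244] rpy [ 3.1403  0.0049 -0.18  ] F [ 0.25  0.11 -1.09] w 0.0002 t 12.0
row [0.0005, 0.0032, -0.1154, -0.004, 0.0527, -0.0012]
shelf xy [-0.173  0.015]
pos [0.4641 0.1577 0.0244] rpy [ 3.1403  0.0049 -0.18  ] F [ 0.25  0.11 -1.09] w 0.0002 t 12.0
row [0.0002, 0.0032, -0.2427, -0.0045, 0.0777, -0.0012]
shelf xy [-0.1747  0.0026]
pos [0.4641 0.1577 0.0244] rpy [ 3.1403  0.0049 -0.18  ] F [ 0.25  0.11 -1.09] w 0.0002 t 12.0
row [-0.0001, 0.0032, -0.37, 0.0001, 0.1024, -0.0012]
```

{"fn": "servo_tool", "kwargs": {
  "moves": [
    [[0, 0.001, 0, 0, 0.012, 0, 1], [0, 0.002, 0, 0, 0.022, 0, 1], [0, 0.003, 0, 0, 0.028, 0, 1], [0, 0.003, -0.02, 0, 0.034, 0, 1], [0, 0.003, -0.05, -0.002, 0.04, 0, 1], [0, 0.003, -0.08, -0.003, 0.046, 0, 1], [0, 0.003, -0.115, -0.004, 0.0527, 0, 1], [0, 0.003, -0.115, -0.004, 0.0527, 0, 1]]
  ]
}}

```text
time_s: 12.67
ee_pos: [0.4576, 0.1317, 0.0248]
eef_rot: [3.141, -0.001, 0.003]
force: [-1.0, -1.0, 0.3]
grip_width: 0.0004
```

```bash
python3 snap.py wrist w9
python3 - <<'E'
from knob import *
push()
for tk,off in ((.8,.0185),(.9,.0185),(1.0,.0185),(1.1,.0185),(1.2,.0185)): plan(tk,off,.025)
E
```

```text
finger rel knob [-0.0567  0.0264] ang 2.706 F shelf [-0.36 -0.24]
shelf xy [-0.1688  0.0268]
pos [0.4576 0.1318 0.0248] rpy [ 3.1409e+00 -4.0000e-04 -8.0000e-04] F [-0.32 -0.28  0.15] w 0.0004 t 12.72
row [0.0005, -0.0002, -0.0013, -0.0003, -0.0007, -0.0004]
shelf xy [-0.1712  0.021 ]
pos [0.4576 0.1318 0.0248] rpy [ 3.1409e+00 -4.0000e-04 -8.0000e-04] F [-0.32 -0.28  0.15] w 0.0004 t 12.72
row [0.0005, -0.0002, -0.065, -0.0034, 0.0115, -0.0004]
shelf xy [-0.173  0.015]
pos [0.4576 0.1318 0.0248] rpy [ 3.1409e+00 -4.0000e-04 -8.0000e-04] F [-0.32 -0.28  0.15] w 0.0004 t 12.72
row [0.0005, -0.0002, -0.1286, -0.0052, 0.0239, -0.0004]
shelf xy [-0.1742  0.0088]
pos [0.4576 0.1318 0.0248] rpy [ 3.1409e+00 -4.0000e-04 -8.0000e-04] F [-0.32 -0.28  0.15] w 0.0004 t 12.72
row [0.0005, -0.0002, -0.1923, -0.0058, 0.0364, -0.0004]
shelf xy [-0.1747  0.0026]
pos [0.4576 0.1318 0.0248] rpy [ 3.1409e+00 -4.0000e-04 -8.0000e-04] F [-0.32 -0.28  0.15] w 0.0004 t 12.72
row [0.0005, -0.0001, -0.2559, -0.0052, 0.0489, -0.0004]
```

View pics/w9.png

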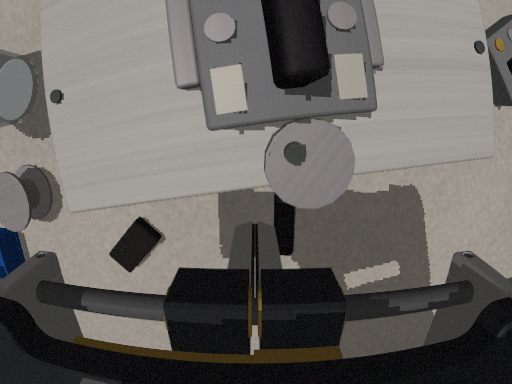

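The finger is alongside the arm (arm left edge at u≈275), with no load yet. I'll keep turning.

{"fn": "servo_tool", "kwargs": {
  "moves": [
    [[0, 0, -0.03, -0.002, 0.006, 0, 1], [0, 0, -0.065, -0.0034, 0.0115, 0, 1], [0, 0, -0.095, -0.0043, 0.0175, 0, 1], [0, 0, -0.128, -0.0052, 0.0239, 0, 1]]
  ]
}}

```text
time_s: 13.05
ee_pos: [0.455, 0.1199, 0.025]
eef_rot: [3.141, -0.001, 0.2]
force: [0.6, 2.4, 0.2]
grip_width: 0.0003
```

{"fn": "servo_tool", "kwargs": {
  "moves": [
    [[0, 0, 0, 0, 0, 0, 1]]
  ]
}}

```text
time_s: 13.13
ee_pos: [0.4551, 0.1197, 0.0251]
eef_rot: [3.141, -0.001, 0.2]
force: [-0.8, 0.0, 0.3]
grip_width: 0.0002
```

```bash
python3 snap.py wrist w10
python3 - <<'E'
from knob import *
push()
for tk,off in ((1.0,.0185),(1.1,.0185),(1.2,.0185),(1.3,.0185)): plan(tk,off,.025)
E
```

```text
finger rel knob [-0.0608  0.0149] ang 2.901 F shelf [-0.6  -0.27]
shelf xy [-0.173  0.015]
pos [0.4551 0.1198 0.0252] rpy [ 3.141e+00 -9.000e-04  1.975e-01] F [-0.55 -0.36 -0.17] w 0.0004 t 13.18
row [0.0004, -0.0006, -0.0024, -0.0003, -0.0002, 0.0004]
shelf xy [-0.1742  0.0088]
pos [0.4551 0.1198 0.0252] rpy [ 3.141e+00 -9.000e-04  1.975e-01] F [-0.55 -0.36 -0.17] w 0.0004 t 13.18
row [0.0004, -0.0006, -0.066, -0.0033, 0.012, 0.0004]
shelf xy [-0.1747  0.0026]
pos [0.4551 0.1198 0.0252] rpy [ 3.141e+00 -9.000e-04  1.975e-01] F [-0.55 -0.36 -0.17] w 0.0004 t 13.18
row [0.0004, -0.0005, -0.1297, -0.0052, 0.0244, 0.0004]
shelf xy [-0.1747 -0.0037]
pos [0.4551 0.1198 0.0252] rpy [ 3.141e+00 -9.000e-04  1.975e-01] F [-0.55 -0.36 -0.17] w 0.0004 t 13.18
row [0.0005, -0.0005, -0.1933, -0.0057, 0.037, 0.0004]
```

View pics/w10.png

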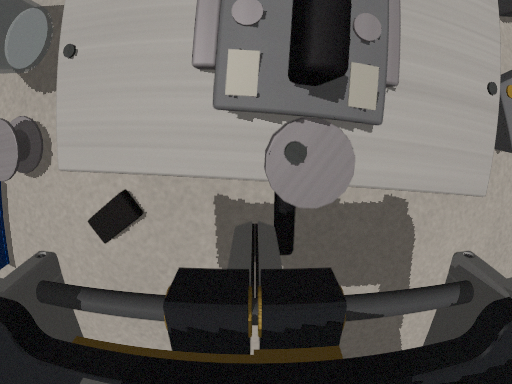

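The arm turns with the finger, showing about 2.4 N while moving. Continuing in small steps.

{"fn": "servo_tool", "kwargs": {
  "moves": [
    [[0, 0, -0.022, -0.001, 0.004, 0, 1], [0, 0, -0.044, -0.002, 0.008, 0, 1], [0, 0, -0.066, -0.0033, 0.012, 0, 1]]
  ]
}}

```text
time_s: 13.43
ee_pos: [0.4548, 0.1138, 0.0253]
eef_rot: [3.141, -0.001, 0.3]
force: [0.1, 2.2, -1.5]
grip_width: 0.0004
```

{"fn": "servo_tool", "kwargs": {
  "moves": [
    [[0, 0, -0.022, -0.001, 0.004, 0, 1], [0, 0, -0.044, -0.0018, 0.008, 0, 1], [0, 0, -0.064, -0.002, 0.0125, 0, 1]]
  ]
}}

```text
time_s: 13.68
ee_pos: [0.4552, 0.1077, 0.0252]
eef_rot: [3.142, -0.0, 0.398]
force: [-2.7, 0.9, 0.2]
grip_width: 0.0004
```

Run:
```python
from knob import *
push()
for tk,off in ((1.2,.0185),(1.25,.0185),(1.3,.0185),(1.35,.0185),(1.4,.0185)): plan(tk,off,.025)
```

```text
finger rel knob [-0.0625  0.0029] ang 3.095 F shelf [-2.51  1.25]
shelf xy [-0.1747  0.0026]
pos [0.4552 0.1077 0.0252] rpy [ 3.1415e+00 -1.0000e-04  3.9850e-01] F [-2.66  0.88  0.17] w 0.0004 t 13.68
row [0.0, -0.0001, -0.0017, -0.0007, 0.0006, 0.0004]
shelf xy [-0.1748 -0.0006]
pos [0.4552 0.1077 0.0252] rpy [ 3.1415e+00 -1.0000e-04  3.9850e-01] F [-2.66  0.88  0.17] w 0.0004 t 13.68
row [0.0, -0.0001, -0.0336, -0.0024, 0.0067, 0.0004]
shelf xy [-0.1747 -0.0037]
pos [0.4552 0.1077 0.0252] rpy [ 3.1415e+00 -1.0000e-04  3.9850e-01] F [-2.66  0.88  0.17] w 0.0004 t 13.68
row [0.0, -0.0001, -0.0654, -0.0038, 0.0128, 0.0004]
shelf xy [-0.1744 -0.0069]
pos [0.4552 0.1077 0.0252] rpy [ 3.1415e+00 -1.0000e-04  3.9850e-01] F [-2.66  0.88  0.17] w 0.0004 t 13.68
row [0.0, -0.0001, -0.0972, -0.0048, 0.019, 0.0004]
shelf xy [-0.174 -0.01 ]
pos [0.4552 0.1077 0.0252] rpy [ 3.1415e+00 -1.0000e-04  3.9850e-01] F [-2.66  0.88  0.17] w 0.0004 t 13.68
row [0.0, -0.0001, -0.1291, -0.0056, 0.0252, 0.0004]
```

{"fn": "servo_tool", "kwargs": {
  "moves": [
    [[0, 0, -0.017, -0.0012, 0.0034, 0, 1], [0, 0, -0.0336, -0.0024, 0.0067, 0, 1], [0, 0, -0.0336, -0.0024, 0.0067, 0, 1]]
  ]
}}

```text
time_s: 13.93
ee_pos: [0.4554, 0.1044, 0.0252]
eef_rot: [-3.141, -0.0, 0.45]
force: [-0.2, 1.3, -1.9]
grip_width: 0.0006
```

{"fn": "servo_tool", "kwargs": {
  "moves": [
    [[0, 0, -0.016, -0.0006, 0.003, 0, 1], [0, 0, -0.032, -0.0012, 0.006, 0, 1], [0, 0, -0.032, -0.0012, 0.006, 0, 1]]
  ]
}}

```text
time_s: 14.18
ee_pos: [0.4556, 0.1021, 0.0251]
eef_rot: [-3.14, 0.001, 0.498]
force: [-3.6, 7.1, -0.1]
grip_width: 0.001
```

Run:
```python
from knob import *
push()
for tk,off in ((1.3,.0185),(1.35,.0185),(1.4,.0185)): plan(tk,off,.025)
```

```text
finger rel knob [-0.0629 -0.0027] ang 3.184 F shelf [-2.57  7.53]
shelf xy [-0.1747 -0.0037]
pos [0.4556 0.1021 0.0251] rpy [-3.1398e+00  5.0000e-04  4.9790e-01] F [-3.62  7.09 -0.07] w 0.001 t 14.18
row [-0.0012, 0.0003, -0.0021, -0.0003, 0.0021, 0.0002]
shelf xy [-0.1744 -0.0069]
pos [0.4556 0.1021 0.0251] rpy [-3.1398e+00  5.0000e-04  4.9790e-01] F [-3.62  7.09 -0.07] w 0.001 t 14.18
row [-0.0012, 0.0003, -0.0339, -0.002, 0.0082, 0.0002]
shelf xy [-0.174 -0.01 ]
pos [0.4556 0.1021 0.0251] rpy [-3.1398e+00  5.0000e-04  4.9790e-01] F [-3.62  7.09 -0.07] w 0.001 t 14.18
row [-0.0012, 0.0003, -0.0657, -0.0033, 0.0143, 0.0002]
```

{"fn": "servo_tool", "kwargs": {
  "moves": [
    [[0, 0, 0, 0, 0, 0, 1]]
  ]
}}

```text
time_s: 14.27
ee_pos: [0.4554, 0.1026, 0.0251]
eef_rot: [-3.139, 0.001, 0.495]
force: [-0.6, 3.0, 1.0]
grip_width: 0.0006
```

```bash
python3 snap.py wrist w11
python3 - <<'E'
from knob import *
push()
plan(1.3,.0185,.025)
c=load("w11"); im=c["color"][:,:,::-1]; cv2.imwrite("pics/w11c.png",cv2.resize(np.ascontiguousarray(im[:270,150:440]),None,fx=2.2,fy=2.2,interpolation=cv2.INTER_CUBIC))
E
```

```text
finger rel knob [-0.063  -0.0021] ang 3.176 F shelf [-1.8   5.15]
shelf xy [-0.1747 -0.0037]
pos [0.4554 0.1026 0.0251] rpy [-3.1392e+00  5.0000e-04  4.9480e-01] F [-2.52  4.84 -0.04] w 0.0005 t 14.32
row [-0.0015, 0.0003, -0.0041, -0.0005, 0.0032, 0.0003]
```

View pics/w11c.png

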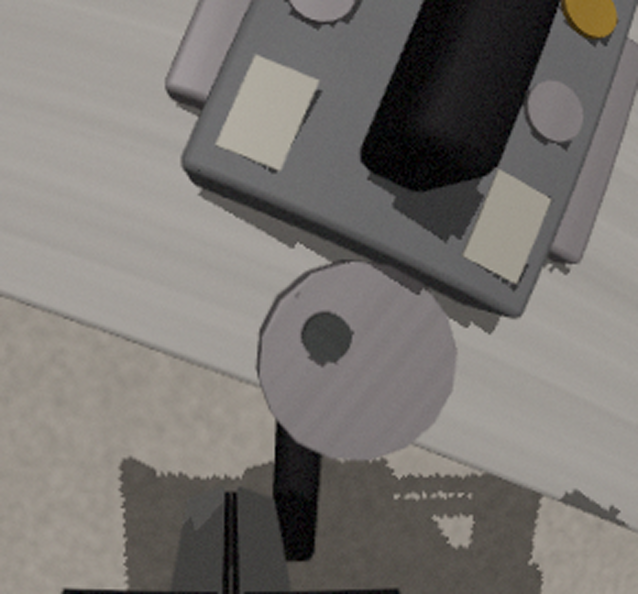

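The load rose to about 8 N at t ≈ 1.3, then relaxed while holding because each call restarts from the measured pose. I'll nudge in steps of about 1 mm and read the force.

{"fn": "servo_tool", "kwargs": {
  "moves": [
    [[0, 0, 0, 0, 0.001, 0, 1], [0, 0, 0, 0, 0.002, 0, 1], [0, 0, 0, 0, 0.002, 0, 1]]
  ]
}}

```text
time_s: 14.57
ee_pos: [0.4555, 0.1024, 0.0251]
eef_rot: [-3.138, 0.001, 0.493]
force: [-4.5, 7.1, 0.8]
grip_width: 0.0005
```

Run:
```python
from knob import *
push(); plan(1.3,.0185,.025)
c=load("w11"); f=lambda x,y:(150+x/2.2-.25,y/2.2-.25)
for n,x,y,z in [("tip",299,557,.077),("arm mid",299,460,.077),("tipL",287,558,.077),("tipR",312,556,.077),("camL",258,360,.108),("camR",457,360,.108),("shaft",327,337,.108),("mfL",186,165,.128),("mfR",513,310,.128)]:
    p=onz(c,*f(x,y),z,True); s=sh(p); print(n,"shelf mm",(s*1000).round(1), "t=",(np.arctan2(s[1],s[0]+.112)%(2*np.pi)-2.2).round(3),"r",np.hypot(s[0]+.112,s[1]).round(4))
```

```text
finger rel knob [-0.0629 -0.0024] ang 3.18 F shelf [-3.41  7.62]
shelf xy [-0.1747 -0.0037]
pos [0.4555 0.1024 0.0251] rpy [-3.1381e+00  9.0000e-04  4.9260e-01] F [-4.46  7.06  0.79] w 0.0005 t 14.57
row [-0.0022, 0.0006, -0.0055, -0.0004, 0.0026, 0.0003]
tip shelf mm [-174.   -22.1] t= 1.284 r 0.0659
arm mid shelf mm [-147.2  -11.2] t= 1.249 r 0.037
tipL shelf mm [-175.5  -19. ] t= 1.233 r 0.0663
tipR shelf mm [-172.5  -25.5] t= 1.34 r 0.0657
camL shelf mm [-121.2   11.6] t= 0.045 r 0.0148
camR shelf mm [-105.9  -28.6] t= 2.722 r 0.0293
shaft shelf mm [-1.117e+02 -1.000e-01] t= 3.669 r 0.0003
mfL shelf mm [-90.4  36.9] t= -1.158 r 0.0428
mfR shelf mm [-92.4 -27.4] t= 3.133 r 0.0337
```

{"fn": "servo_tool", "kwargs": {
  "moves": [
    [[0, 0, 0, 0, 0.001, 0, 1], [0, 0, 0, 0, 0.002, 0, 1], [0, 0, 0, 0, 0.0022, 0, 1], [0, 0, 0, 0, 0.0022, 0, 1]]
  ]
}}

```text
time_s: 14.9
ee_pos: [0.4556, 0.1022, 0.0251]
eef_rot: [-3.137, 0.001, 0.49]
force: [-2.8, 9.4, 0.9]
grip_width: 0.0001
```

Run:
```python
from knob import *
push(); plan(1.3,.0185,.025)
```

```text
finger rel knob [-0.0629 -0.0026] ang 3.183 F shelf [-1.43  9.73]
shelf xy [-0.1747 -0.0037]
pos [0.4556 0.1022 0.0251] rpy [-3.1368e+00  1.3000e-03  4.9030e-01] F [-2.8   9.42  0.89] w 0.0001 t 14.9
row [-0.0031, 0.0008, -0.007, -0.0003, 0.0022, 0.0002]
```

The tangential load is about 9.6 N, inside the 6–10 N window. I'll back off, lift, and check.

{"fn": "servo_tool", "kwargs": {
  "moves": [
    [[0, 0, 0, 0, -0.004, 0, 1], [0, 0, 0, 0, -0.015, 0, 1], [0, 0, 0, 0, -0.04, 0, 1], [0, 0, 0, 0, -0.04, 0, 1], [0, 0, 0, 0, -0.04, -0.05, 1], [0, 0, 0, 0, -0.04, -0.12, 1], [0, 0, 0, -0.04, -0.04, -0.2, 1], [0, 0, 0.18, -0.06, -0.02, -0.3, 1], [0, 0, 0.22, -0.06, 0, -0.32, 1], [0, 0, 0.22, -0.06, 0, -0.32, 1], [0, 0, 0.22, -0.06, 0, -0.32, 1]]
  ]
}}

```text
time_s: 15.82
ee_pos: [0.4304, 0.0868, 0.1865]
eef_rot: [-3.138, -0.0, 0.139]
force: [0.6, 0.1, -0.5]
grip_width: 0.0003
```

```bash
python3 snap.py wrist w12; python3 snap.py scene sc12
python3 - <<'E'
import cv2
im=cv2.imread("pics/w12.png"); cv2.imwrite("pics/w12c.png",cv2.resize(im[0:250,130:400],None,fx=2.3,fy=2.3,interpolation=cv2.INTER_CUBIC))
E
```

```text
(no output)
```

View pics/w12c.png

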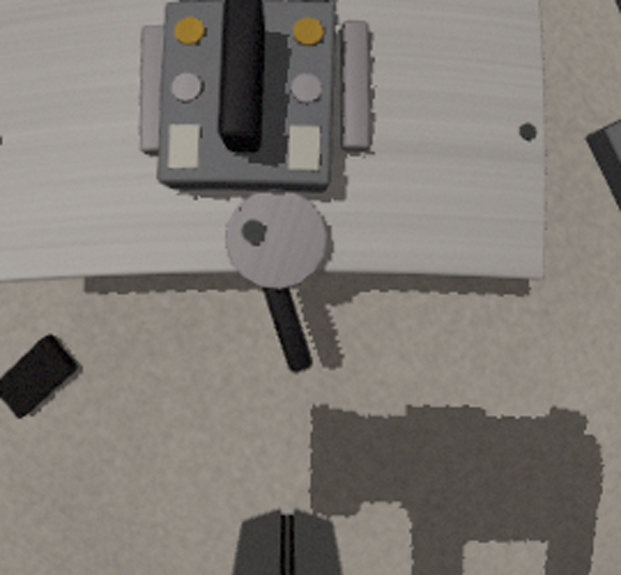

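View pics/sc12.png

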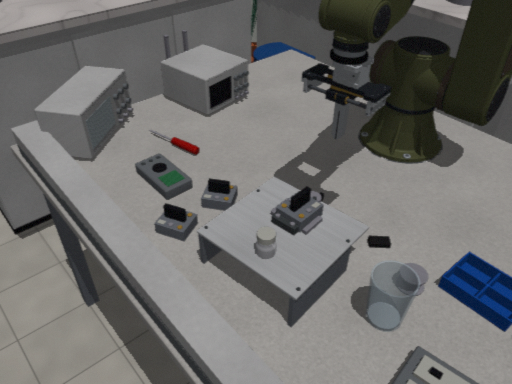

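Run:
```python
from knob import *
go((.490,.110,.19),.1428)
c=load("w12"); f=lambda x,y:(130+x/2.3-.3,y/2.3-.3)
for n,x,y,z in [("tip",300,368,.077),("tipL",290,371,.077),("tipR",310,366,.077),("armrootL",265,290,.077),("armrootR",288,290,.077),("camL",226,240,.108),("camR",329,240,.108),("shaft",254,232,.108)]:
    p=onz(c,*f(x,y),z,True); s=sh(p); print(n,"shelf mm",(s*1000).round(1), "t=",(np.arctan2(s[1],s[0]+.112)%(2*np.pi)-2.2).round(3))
```

```text
pos [0.4294 0.0873 0.1846] rpy [-3.1376  0.0037  0.1475] F [-0.05  0.1  -0.32] w 0.0004 t 15.92
row [-0.0025, 0.0023, 0.003, 0.1265, -0.0272, -0.0112]
tip shelf mm [-176.2  -19.7] t= 1.239
tipL shelf mm [-177.6  -14.9] t= 1.164
tipR shelf mm [-175.2  -24.5] t= 1.312
armrootL shelf mm [-138.4   -3.2] t= 1.063
armrootR shelf mm [-138.5  -14.1] t= 1.431
camL shelf mm [-115.2   12.1] t= -0.373
camR shelf mm [-115.5  -31.8] t= 2.401
shaft shelf mm [-1.119e+02  1.000e-01] t= -1.146
```

{"fn": "servo_tool", "kwargs": {
  "moves": [
    [[-0.002, 0.002, 0.003, 0.05, -0.015, -0.011, 1], [-0.002, 0.002, 0.003, 0.1265, -0.027, -0.011, 1], [-0.002, 0.002, 0.003, 0.1265, -0.027, -0.011, 1], [-0.002, 0.002, 0.003, 0.1265, -0.027, -0.011, 1]]
  ]
}}

```text
time_s: 16.25
ee_pos: [0.49, 0.1103, 0.1876]
eef_rot: [-3.141, 0.005, 0.146]
force: [-0.1, -0.3, -0.0]
grip_width: 0.0005
```

```bash
python3 snap.py wrist w13
python3 - <<'E'
import cv2
im=cv2.imread("pics/w13.png"); cv2.imwrite("pics/w13c.png",cv2.resize(im[20:210,170:340],None,fx=3.1,fy=3.1,interpolation=cv2.INTER_NEAREST))
E
```

View pics/w13c.png

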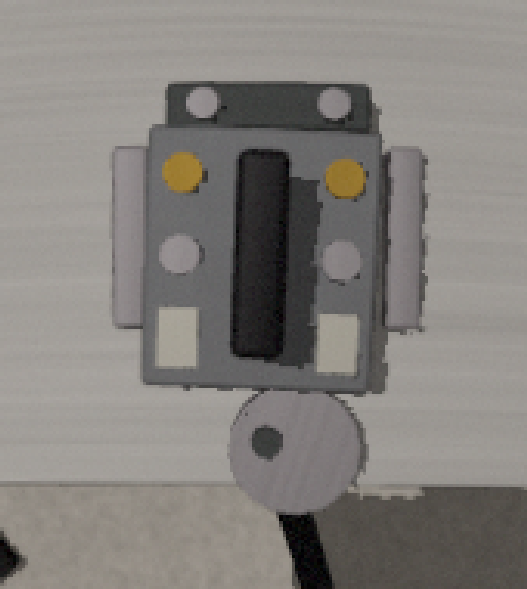

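The module has skewed slightly: its back edge runs from (150,127) to (382,133) in the crop, so it may be resting on one corner. I'll measure that skew, then feel the clamp again.

Run:
```python
from knob import *
c=load("w13"); f=lambda x,y:(170+x/3.1-.35,20+y/3.1-.35)
P={}
for n,x,y,z in [("bl",150,127,.128),("br",381,133,.128),("fr",379,390,.128),("fl",142,384,.128),("stop topL",167,129,.116),("stop topR",370,133,.116),("cheek L in f",143,327,.108),("cheek R in f",389,329,.108),("cheek R in b",388,147,.108),("cheek L out b",114,147,.108),("cheek L out f",113,327,.108),("cheek R out b",421,147,.108),("cheek R out f",421,330,.108),("cam back",297,388,.108),("cam L",230,452,.108),("cam R",362,452,.108),("shaft",267,442,.108)]:
    p=onz(c,*f(x,y),z,True); s=sh(p)*1000; P[n]=s; print(n,s.round(1))
ctr=(P["bl"]+P["br"]+P["fl"]+P["fr"])/4; print("module centre",ctr)
for q,w in (("bl","fl"),("br","fr")): d_=P[q]-P[w]; print("yaw",np.arctan2(d_[1],d_[0]))
for q,w in (("bl","br"),("fl","fr")): d_=P[q]-P[w]; print("yaw",np.arctan2(d_[1],d_[0])-np.pi/2)
o=get_obs(); print(o["time_s"],o["ee_pos"],o["eef_rot"])
plan(1.27,.034,.06); plan(1.27,.034,.025)
```

```text
bl [-12.7  34.7]
br [-14.4 -33.5]
fr [-92.2 -33.8]
fl [-90.5  37.6]
stop topL [-11.4  30.9]
stop topR [-12.5 -31.5]
cheek L in f [-74.2  39.7]
cheek R in f [-74.6 -39.1]
cheek R in b [-15.6 -38.2]
cheek L out b [-15.4  48.7]
cheek L out f [-74.   49.4]
cheek R out b [-15.1 -48.8]
cheek R out f [-74.7 -49.6]
cam back [-94.2  -9.7]
cam L [-115.2   11.9]
cam R [-115.   -31.2]
shaft [-1.119e+02 -1.000e-01]
module centre [-52.45631809   1.27099346]
yaw -0.037942839775773
yaw 0.0039928657274948005
yaw -0.024533274044147513
yaw -0.023610216206268575
16.3 [0.48941737 0.11002255 0.18833499] [-3.14095015  0.00366581  0.14564546]
shelf xy [-0.1798  0.0128]
pos [0.4894 0.11   0.1883] rpy [-3.141   0.0037  0.1456] F [-0.37 -0.01 -0.85] w 0.0005 t 16.3
row [-0.0008, 0.0022, -0.2073, -0.0779, -0.025, 0.257]
shelf xy [-0.1798  0.0128]
pos [0.4894 0.11   0.1883] rpy [-3.141   0.0037  0.1456] F [-0.37 -0.01 -0.85] w 0.0005 t 16.3
row [-0.0008, 0.0022, -0.2073, -0.0777, -0.025, 0.327]
```

{"fn": "servo_tool", "kwargs": {
  "moves": [
    [[0, 0.002, -0.06, -0.04, -0.015, 0, 1], [0, 0.002, -0.12, -0.078, -0.025, 0.05, 1], [0, 0.002, -0.18, -0.078, -0.025, 0.12, 1], [0, 0.002, -0.207, -0.078, -0.025, 0.18, 1], [0, 0.002, -0.207, -0.078, -0.025, 0.24, 1], [0, 0.002, -0.207, -0.078, -0.025, 0.29, 1], [0, 0.002, -0.207, -0.078, -0.025, 0.327, 1], [0, 0.002, -0.207, -0.078, -0.025, 0.327, 1], [0, 0.002, -0.207, -0.078, -0.025, 0.327, 1]]
  ]
}}

```text
time_s: 17.05
ee_pos: [0.4476, 0.1166, 0.0252]
eef_rot: [-3.14, 0.001, 0.472]
force: [0.2, 0.3, 0.4]
grip_width: 0.0008
```

Run:
```python
from knob import *
push()
for tk in (1.2,1.25,1.3): plan(tk,.0185,.025,phi=.34)
```

```text
finger rel knob [-0.0688  0.0128] ang 2.958 F shelf [0.25 0.25]
shelf xy [-0.1747  0.0026]
pos [0.4476 0.1166 0.0252] rpy [-3.140e+00  1.300e-03  4.719e-01] F [0.21 0.28 0.36] w 0.0008 t 17.05
row [-0.001, 0.0008, -0.007, 0.0048, 0.0233, 0.0003]
shelf xy [-0.1748 -0.0006]
pos [0.4476 0.1166 0.0252] rpy [-3.140e+00  1.300e-03  4.719e-01] F [0.21 0.28 0.36] w 0.0008 t 17.05
row [-0.001, 0.0008, -0.007, 0.0026, 0.0292, 0.0003]
shelf xy [-0.1747 -0.0037]
pos [0.4476 0.1166 0.0252] rpy [-3.140e+00  1.300e-03  4.719e-01] F [0.21 0.28 0.36] w 0.0008 t 17.05
row [-0.001, 0.0008, -0.007, 0.0008, 0.0352, 0.0003]
```

{"fn": "servo_tool", "kwargs": {
  "moves": [
    [[0, 0, -0.007, 0.001, 0.01, 0, 1], [0, 0, -0.007, 0.002, 0.02, 0, 1], [0, 0, -0.007, 0.002, 0.025, 0, 1], [0, 0, -0.007, 0.002, 0.0285, 0, 1], [0, 0, -0.007, 0.002, 0.0285, 0, 1]]
  ]
}}

```text
time_s: 17.47
ee_pos: [0.4554, 0.1041, 0.0257]
eef_rot: [-3.14, 0.0, 0.482]
force: [0.2, 0.4, -0.4]
grip_width: 0.0002
```

{"fn": "servo_tool", "kwargs": {
  "moves": [
    [[0, 0, 0, 0, 0.001, 0, 1], [0, 0, 0, 0, 0.002, 0, 1], [0, 0, 0, 0, 0.002, 0, 1]]
  ]
}}

```text
time_s: 17.72
ee_pos: [0.4556, 0.1035, 0.0256]
eef_rot: [-3.14, 0.001, 0.482]
force: [-2.9, 4.2, -0.2]
grip_width: 0.0006
```

```bash
python3 -c "
from knob import *
push()"
```

```text
finger rel knob [-0.0627 -0.0013] ang 3.163 F shelf [-2.29  4.62]
```

{"fn": "servo_tool", "kwargs": {
  "moves": [
    [[0, 0, 0, 0, 0.001, 0, 1], [0, 0, 0, 0, 0.002, 0, 1], [0, 0, 0, 0, 0.002, 0, 1]]
  ]
}}

```text
time_s: 17.97
ee_pos: [0.4557, 0.103, 0.0256]
eef_rot: [-3.139, 0.001, 0.483]
force: [-3.0, 5.2, -0.1]
grip_width: 0.0001
```

```bash
python3 -c "
from knob import *
push()"
```

```text
finger rel knob [-0.0626 -0.0019] ang 3.171 F shelf [-2.24  5.56]
```

{"fn": "servo_tool", "kwargs": {
  "moves": [
    [[0, 0, 0, 0, 0.001, 0, 1], [0, 0, 0, 0, 0.002, 0, 1], [0, 0, 0, 0, 0.0024, 0, 1], [0, 0, 0, 0, 0.0024, 0, 1]]
  ]
}}

```text
time_s: 18.3
ee_pos: [0.4559, 0.1025, 0.0255]
eef_rot: [-3.138, 0.002, 0.483]
force: [-4.4, 7.8, 1.3]
grip_width: 0.0002
```

```bash
python3 -c "
from knob import *
push()"
```

```text
finger rel knob [-0.0626 -0.0023] ang 3.179 F shelf [-3.23  8.31]
```

{"fn": "servo_tool", "kwargs": {
  "moves": [
    [[0, 0, 0, 0, 0.001, 0, 1], [0, 0, 0, 0, 0.002, 0, 1], [0, 0, 0, 0, 0.0024, 0, 1], [0, 0, 0, 0, 0.0024, 0, 1]]
  ]
}}

```text
time_s: 18.63
ee_pos: [0.4559, 0.1022, 0.0255]
eef_rot: [-3.136, 0.002, 0.483]
force: [-4.3, 9.0, 2.6]
grip_width: 0.0005
```

```bash
python3 snap.py wrist w14; python3 -c "
from knob import *
push()"
```

```text
finger rel knob [-0.0626 -0.0026] ang 3.184 F shelf [-3.2   8.98]
```

The load curve repeats: 9.5–9.9 N at the same finger position (−0.0026) as the first time. That means the cam is clamping solidly and not still sliding the module. Releasing and retreating.

{"fn": "servo_tool", "kwargs": {
  "moves": [
    [[0, 0, 0, 0, -0.003, 0, 1], [0, 0, 0, 0, -0.01, 0, 1], [0, 0, 0, 0, -0.03, 0, 1], [0, 0, 0, 0, -0.04, 0, 1], [0, 0, 0, 0, -0.04, -0.05, 1], [0, 0, 0, 0, -0.04, -0.12, 1], [0, 0, 0.05, 0, -0.04, -0.2, 1], [0, 0, 0.13, 0.0, -0.02, -0.28, 1], [0, 0, 0.21, 0.04, 0, -0.32, 1], [0, 0, 0.21, 0.07, 0, -0.32, 1], [0, 0, 0.21, 0.07, 0, -0.32, 1], [0, 0, 0.21, 0.07, 0, -0.32, 1]]
  ]
}}

```text
time_s: 19.68
ee_pos: [0.4871, 0.1181, 0.1847]
eef_rot: [-3.137, 0.005, 0.154]
force: [-0.3, 0.0, -0.0]
grip_width: 0.0004
```

{"fn": "servo_tool", "kwargs": {
  "moves": [
    [[0, 0, 0, 0, 0, 0, 1], [0, 0, 0, 0, 0, 0, 1], [0, 0, 0, 0, 0, 0, 1]]
  ]
}}

```text
time_s: 19.93
ee_pos: [0.4864, 0.1181, 0.1843]
eef_rot: [-3.137, 0.006, 0.155]
force: [-0.2, 1.1, -0.1]
grip_width: 0.0003
```

```bash
python3 snap.py wrist w15; python3 snap.py side s15
python3 - <<'E'
import cv2,numpy as np
a=cv2.imread("pics/w15.png")[10:210,150:350]; b=cv2.imread("pics/s15.png")[170:290,170:300]
cv2.imwrite("pics/c15.png",np.hstack([cv2.resize(a,(400,400),interpolation=cv2.INTER_CUBIC),cv2.resize(b,(400,400),interpolation=cv2.INTER_CUBIC)]))
cv2.imwrite("pics/c15b.png",cv2.resize(a,None,fx=3,fy=3,interpolation=cv2.INTER_NEAREST))
E
```

```text
(no output)
```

View pics/c15b.png

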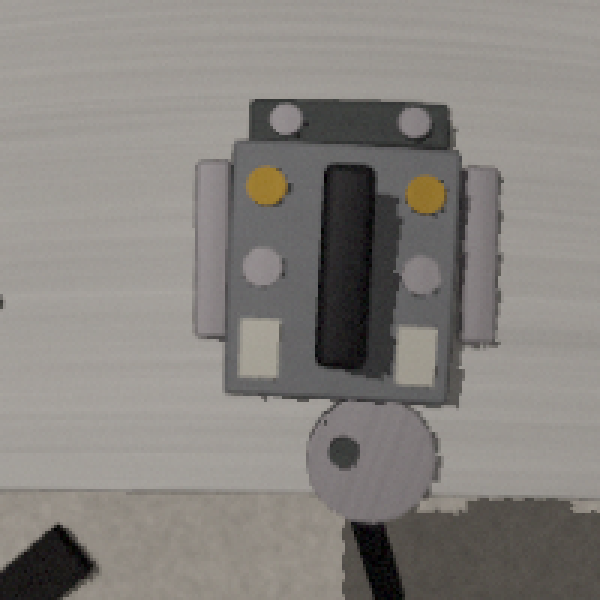

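View pics/s15.png

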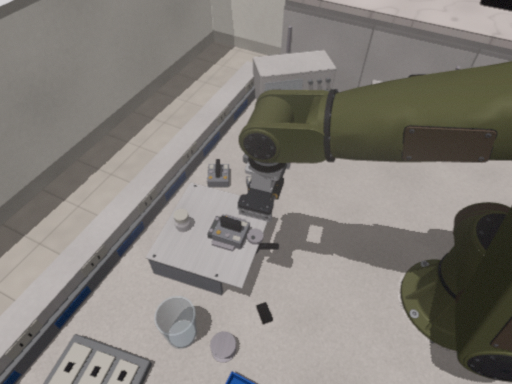

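The module sits flat between the cheeks with its back at the stop and its front on the cam. No bystander has visibly moved. One cheap check left: how much the clamp eased, comparing arm angles loaded (w14) and released (w15).

Run:
```python
from knob import *
for n,reg in (("w14",(262,300,150,262)),("w15",(255,320,150,262))):
    c=load(n); g=c["color"].max(2).astype(np.uint8); x0,x1,y0,y1=reg
    im=c["color"][130:270,220:340,::-1]; cv2.imwrite(f"pics/{n}k.png",cv2.resize(np.ascontiguousarray(im),None,fx=4,fy=4,interpolation=cv2.INTER_NEAREST))
a=cv2.imread("pics/w14k.png");b=cv2.imread("pics/w15k.png"); cv2.imwrite("pics/k1415.png",cv2.resize(np.hstack([a,b]),None,fx=.8,fy=.8))
```

```text
(no output)
```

View pics/k1415.png

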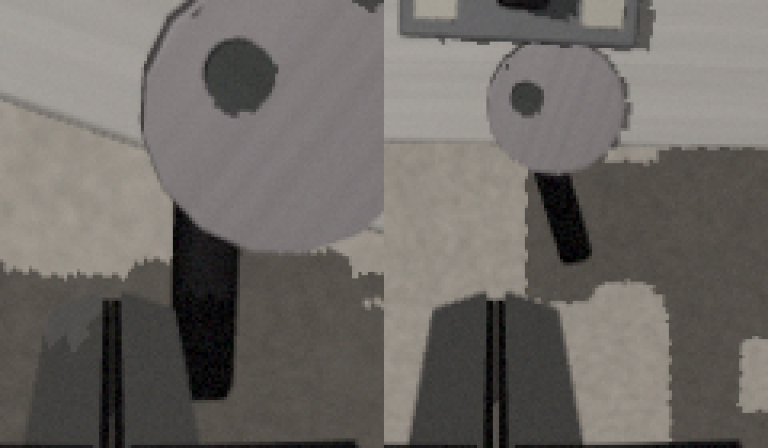

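Neither picture resolves a difference in angle, so any easing is below about 0.03 rad. The last push ended at 9.5–9.9 N, inside the stated window. I'll leave the clamp as it is and hand in.

```bash
python3 -c "
from station import hand_in,get_obs
o=get_obs();print(o['time_s'],o['force'],o['ee_pos']);print(hand_in())"
```

```text
20.0333 [ 0.12771714 -0.25209522  0.27377999] [0.48672246 0.11807927 0.18456844]
the job is handed in; nothing more can be done
None
```

I put the nearest grey module in the bay, let go of it, and turned the knob anticlockwise until it clamped. I handed in at about 20 s. I had no direct reading of the clamp force left after I let go of the knob, so I can't confirm it is over 5 N.

**What I did**
- **First grasp missed:** the fingers shut without touching the bar. The real fingertips turned out to be about 39 mm above the reported TCP. I found this by lowering the shut fingers onto the bar, which pressed about 31 N on the module for a moment, and corrected for it from then on.
- **Placing:** the module's weight came onto the plate at the expected height. I released it between the cheeks and clear of the stop; any load from the cam was not measured.
- **Clamping:** I pushed the arm 60 mm out and stopped at about 9.6 N. After backing off I pushed once more, to 9.5–9.9 N at the same position.

**Last checks**
- **Module (measured after the first push):** flat and between the cheeks, centre at about (-52.5, +1.3) mm in the shelf frame. It is skewed by about 0.02 rad, within the 0.08 limit. The last picture looks the same.
- **Robot and bystanders:** the robot touches nothing and reads near-zero force. No bystander has visibly moved.

**What disagreed or stayed open**
- **Clamp force:** when I pushed again, the knob already seemed to move at 5–6 N, so the clamp had eased somewhat. The pictures were too coarse to measure by how much.
- **Knob angle:** it measured about 1.24–1.33 rad. The low end of that is slightly below the 1.32 rad expected for the stop's nearest position.
- **Contact with the stop:** the pictures still showed 1–2 mm between module and stop, within their error. The contact is inferred from the repeated load, not seen.

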